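# Load and lock a trap cartridge

## Robot

A 6-joint arm with a two-finger parallel gripper is mounted at the origin on the work surface. World frame = base frame: x ahead of the robot, y to its left, z up, the work surface at z = 0. Lengths are in m, angles in rad, forces in N, time in s.
With the tool pointing down it reaches from about 0.375 to 0.975 m from the base axis. Payload 3.8 kg.
Tool frame: the origin (TCP) lies on the centre line of the jaws, within the pads' length; the fingertips stand 22 mm ahead of it and the grasp point (between the pads) lies 3 mm ahead of it; x points along the fingers, y is the direction in which the jaws open and shut, and the axes are right-handed (so a half turn about x gives the same grasp; the last joint's range is limited). The gripper opens to 85 mm and grips with 20 to 120 N. Pads are 22 mm wide; open, the fingers measure 114 mm over their backs; the gripper's body (76 mm by 85 mm) begins 54 mm behind the grasp point. The pads swing forward as they close: fully open they stand 13 mm farther back than shut.
Start: joints at [-1.36, 0.264, 1.604, -0, 1.274, -0.037], TCP at [0.166, -0.654, 0.253] pointing down, gripper open.
Joint ranges: [-2.63, 2.63], [-0.94, 2.18], [0.31, 2.57], [-1.31, 4.45], [0, 2.66], [-2.55, 2.55]. Speed limits (rad/s): [2.57, 2.57, 3.14, 3.14, 3.14, 3.14].

## Interface

Orientations are given as a rotation vector (axis times angle).
In Python, from workcell import monitor, eyes, finish_job gives the robot as it stands. The module is installed in compiled form; this text tells all that it offers.
- The arm moves only by the tool play_rows, never from a script. Its argument "deltas" is a list of rows, each an object of numbers: "wx", "wy", "wz": the turn, a rotation vector about the world's x, y, z in degrees; "x", "y", "z": the shift along the world's x, y, z in mm; "fingers": the closure, from -1 (fully open) to 1 (shut), so that 0 is half open. A call has 1 to 20 rows; each row is the pose to reach, as a shift and turn from the pose commanded when the call began; what a row does not reach only later rows make up. A row lasts 1/8 s, in which the tool goes at most 62.5 mm and 10.7 degrees, less where a joint would pass 70% of its speed; a pose out of reach is approached as far as the arm can. A call with a gripper value outside its range is refused whole. The fingers move at their own pace and stop on an object; "grip_force" is the grip in N (left out, the last holds). Time passes only in rows, so rows that repeat a pose let the fingers close. It gives the time, the measured TCP pose, the force and the opening at its end, in the units of the state.
- monitor.read_state(): the state, without advancing time (a new reading comes with each control period).
- eyes.read_camera(name): name is "scene" or "top" or "wrist"; returns a dict with "frame" (384x512x3 uint8, red, green, blue), "depth" (384x512 float32, m along the optical axis (not along the pixel's ray), 0 where there is no reading), "K" (3x3 intrinsics, pixels), "view" (4x4, takes a point from world to camera coordinates); the wrist camera has in their place "tool_from_camera" (4x4, takes a point from camera to tool coordinates, whose origin is the TCP and whose axes are the tool frame's). Camera axes: x right, y down, z forward; pixel columns grow to the right and rows downward; lengths in m; the calibration is good to about 2 mm. A picture is of the moment at which its call begins: read the wrist's pose just before it.
- finish_job(): hands the job in, once; it reports no verdict.
The state is a dict: "time": time; "q": joint angles; "joint_vel": joint speeds; "joint_torque": joint torques, N m; "tool_pos": TCP position; "tcp_rot": TCP orientation; "wrist_force": force on the tool from outside, world axes, zero at the start; "torque": the same for the moment, N m; "width": opening from 0.0 (shut) to 1.0 (fully open).
Only numpy, scipy, OpenCV 4.12 (cv2) and the standard library are available. Lean on these libraries where they do the work, as an engineer would, in place of code of your own. Each camera call takes 0.05 s, during which the arm holds its last target.

## Task

Take the trap cartridge from its cradle and slide it nose first into the bay of the cartridge module until you feel it come firmly against the sprung stop hidden inside, without forcing it; leave it there against the stop. Then swing the locking lever on top of the module all the way round to lock it, and leave everything else on the bench where it is.

Things in the scene. Friction and masses are not known exactly. Their poses are not given: they have to be found in the camera images.
- cartridge: Loose metal bar 135 mm long (x), 24 wide (y), 18 high, 90 to 160 g; origin at the centre of its underside, +x towards the nose. The tail end is a steel block with a brass stub (10 mm diameter, 8 mm long). Starts level on the cradle, underside 30 mm above the bench. Grip it across its width within 35 mm of the tail end: only 47 to 67 mm (without the stub) stay outside the slot when it is home.
- nose (a point): Centre of the cartridge's nose face, 67.5 mm ahead of its origin and 9 mm above its underside. The nose is the last 13 mm of the bar, stepped down to 18 mm wide and 12 mm high, centred.
- cradle: Fixed plastic cradle: base plate 130 x 90 x 4 mm, and on it a rib 73 mm long and 16 mm wide, top at 30 mm, on which the cartridge lies lengthwise, overhanging the rib all round (its origin within 4 mm of the cradle's). Origin at the centre of its underside; x along the cartridge, tail at -x. The rib begins at x = -28 mm: the tail overhangs freely above the base plate.
- bay: Fixed module: low block 120 mm long (x), 113 wide (y), 58 high. Origin at the centre of its underside; +x is the level direction in which the cartridge slides in. The blind slot is 26 mm wide and 20 high, floor 24 mm above the bench, centred; a 45-degree lead-in round the mouth stands 4 mm proud and opens to 34 x 28 mm. Held straight, a cartridge drags with under 2.5 N; tilted or off line it binds: ease the side load.
- mouth (a point): Centre of the slot's mouth, in the module's front face (module x = -60 mm), 34 mm above the bench. The stop is somewhere 68 to 88 mm behind it, different every time and out of sight: a rubber-faced pad on a stiff damped spring, 1 N preload and 2 N/mm, solid after 5 mm. Feel for it: a steady 4 to 12 N there, for a moment, means home. It breaks above 25 N.
- lock_pivot (a point): On the vertical axis of the locking lever (module x = 25, y = 0 mm), 94 mm above the bench, level with the middle of its peg.
- lock_peg (a point): The locking lever's upright black peg: 12 mm in diameter, from 72 to 104 mm above the bench, 50 mm from the pivot axis; this point is on the peg's axis 94 mm above the bench. The lever's flat arm under it is 12 mm wide, its top at 72 mm.
- lock (a joint): Angle of the locking lever (rad), which stays where it is left: 0 = the arm points along the module's +y (sideways), growing clockwise seen from above; 1.5 = nearly along the module's +x (away from the mouth), at its end stop, locked. Starts between 0 and 0.35. It takes about 2 N at the peg.
- solvent: Bystander: amber bottle, 76 mm in diameter, 150 mm high; origin under its centre.
- beaker: Bystander: glass beaker, 68 mm in diameter, 85 mm high; origin under its centre.
- jar: Bystander: white jar, 56 mm in diameter, 60 mm high; origin under its centre.
- wrench: Bystander: steel wrench lying flat, 130 mm long; origin under its middle.
- column: Bystander: steel tube column lying flat with a square fitting at either end, 118 mm long, 18 mm thick; origin under its middle.
- vial_rack: Bystander: black vial rack, 90 x 140 mm, 50 mm high; origin under its centre.
- tip_box: Bystander: clear plastic box, 85 x 125 x 55 mm; origin under its centre.
Not all that is in view belongs to the job. Leave any red look-alike of the cartridge alone. What is shaped like the bay but red is not meant.

How it is judged:
By the outcome, as a careful person would: the job done as asked, in the order asked, and still so for the second after the job is handed in, with the robot touching nothing.
It also fails if it takes over 70 s, if anything falls off the work surface, if the arm or the gripper's body presses on something with over 40 N, if the wrist force passes 120 N, or if a joint passes its speed limit or range.

## Working session

There is one attempt and no reset: what is moved stays moved. The work goes in short steps, Python scripts to look and compute and a tool call to move; the robot and the scene stay as the last step left them, time stands still between calls to the robot, and variables do not carry over. Pictures are saved under pics/ and viewed, and the job is handed in when it is done.

Besides the shell and the picture viewer there is one more tool, called by a JSON object that holds its "fn" and its "kwargs", one argument or row to a line. play_rows: Moves the arm, as the interface text tells. Its arguments: {"type":"object","properties":{"deltas":{"type":"array"},"grip_force":{"type":"number"}},"required":["deltas"]}

```bash
mkdir -p pics
cat > h.py <<'E'
import numpy as np, cv2, pickle
from workcell import monitor, eyes, finish_job
def snap(n,tag):
    s=monitor.read_state(); c=eyes.read_camera(n); c['state']=s
    pickle.dump(c,open(f'pics/{tag}.pkl','wb')); cv2.imwrite(f'pics/{tag}.png',c['frame'][:,:,::-1]); return c
def load(tag): return pickle.load(open(f'pics/{tag}.pkl','rb'))
def T_wc(c):
    if 'view' in c: return np.linalg.inv(c['view'])
    R=cv2.Rodrigues(np.array(c['state']['tcp_rot'],float))[0]; T=np.eye(4);T[:3,:3]=R;T[:3,3]=c['state']['tool_pos']
    return T@c['tool_from_camera']
def onplane(c,uv,z):
    T=T_wc(c); uv=np.atleast_2d(np.array(uv,float)); d=np.c_[uv,np.ones(len(uv))]@np.linalg.inv(c['K']).T@T[:3,:3].T
    o=T[:3,3]; return o+d*((z-o[2])/d[:,2:3])
def bydepth(c,uv):
    T=T_wc(c); out=[]
    for u,v in np.atleast_2d(uv):
        z=c['depth'][int(v),int(u)]; p=np.linalg.inv(c['K'])@[u,v,1]*z; out.append(T[:3,:3]@p+T[:3,3])
    return np.array(out)
def cloud(c):
    h,w=c['depth'].shape; u,v=np.meshgrid(np.arange(w),np.arange(h)); T=T_wc(c)
    p=np.stack([u,v,np.ones_like(u)],-1)@np.linalg.inv(c['K']).T*c['depth'][...,None]
    return p@T[:3,:3].T+T[:3,3]
E
python3 - <<'E'
from h import *
s=monitor.read_state(); print(s)
for n in ['scene','top','wrist']: snap(n,n+'0')
E
```

```text
{'time': 0.0, 'q': array([-1.35992206e+00,  2.64774931e-01,  1.60535551e+00, -1.95341323e-05,
        1.27370041e+00, -3.69345312e-02]), 'joint_vel': array([-4.16664100e-05,  6.84958496e-04, -4.41020694e-05,  1.60888732e-03,
        9.47875943e-05, -9.87139362e-04]), 'joint_torque': array([ 1.45309219e-03, -5.15105152e+01, -3.67313075e+01,  1.88122772e-04,
        1.30208221e-02, -8.08070325e-06]), 'tool_pos': array([ 0.16539293, -0.65372935,  0.25195728]), 'tcp_rot': array([ 2.09034955,  0.26271818, -2.09079831]), 'wrist_force': array([-0.48097589,  0.09408642,  0.18703256]), 'torque': array([ 0.01925402, -0.0319015 ,  0.0011994 ]), 'width': 1.0011480611069954}
```

View pics/scene0.png

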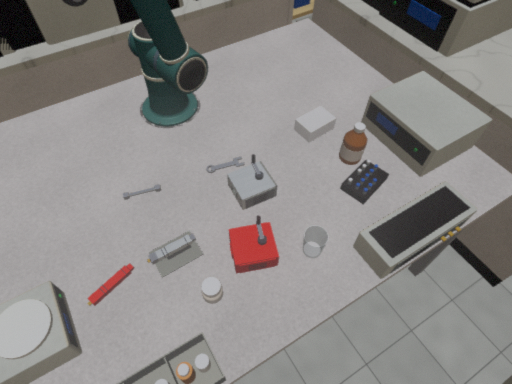

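View pics/top0.png

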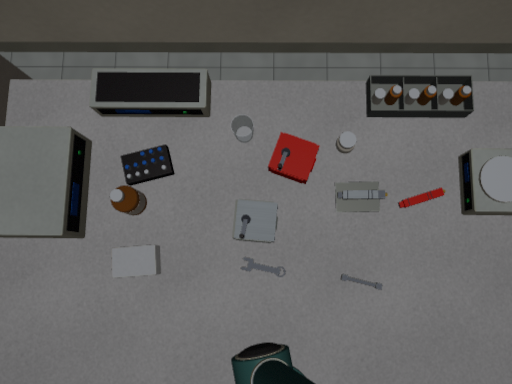

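View pics/wrist0.png

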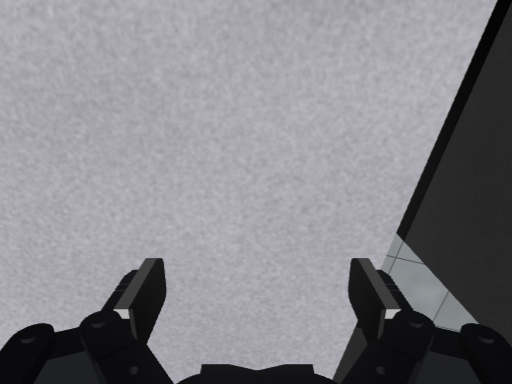

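Run:
```python
from h import *
t=load('top0'); s=load('scene0')
a=cv2.resize(t['frame'][165:225,325:400],None,fx=5,fy=5,interpolation=cv2.INTER_CUBIC)
b=cv2.resize(t['frame'][190:250,220:295],None,fx=5,fy=5,interpolation=cv2.INTER_CUBIC)
c=cv2.resize(s['frame'][220:280,140:215],None,fx=5,fy=5,interpolation=cv2.INTER_CUBIC)
d=cv2.resize(s['frame'][150:210,215:290],None,fx=5,fy=5,interpolation=cv2.INTER_CUBIC)
cv2.imwrite('pics/crop0.png',np.vstack([np.hstack([a,b]),np.hstack([c,d])])[:,:,::-1])
print(np.round(bydepth(t,[[360,195],[340,195],[375,195],[384,195],[256,221],[240,205],[270,235],[294,158],[421,198],[245,218],[340,208]]),3))
print(np.round(T_wc(t),2), t['K'])
```

```text
[[ 0.578 -0.233  0.053]
 [ 0.578 -0.177  0.046]
 [ 0.579 -0.277  0.048]
 [ 0.579 -0.302  0.048]
 [ 0.499  0.063  0.065]
 [ 0.545  0.109  0.061]
 [ 0.46   0.023  0.062]
 [ 0.683 -0.044  0.061]
 [ 0.576 -0.418  0.02 ]
 [ 0.506  0.093  0.075]
 [ 0.546 -0.183  0.005]]
[[ 0.01 -0.99  0.14  0.39]
 [-1.   -0.01  0.02  0.01]
 [-0.01 -0.14 -0.99  1.23]
 [ 0.    0.    0.    1.  ]] [[416.09021487   0.         268.7145707 ]
 [  0.         416.09021487 200.84874829]
 [  0.           0.           1.        ]]
```

View pics/crop0.png

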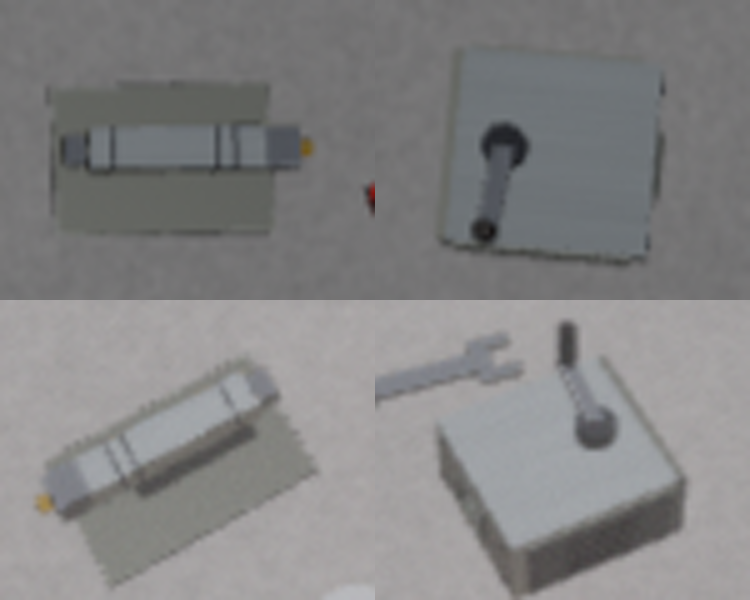

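Candidates: the steel bar with brass stub on the cradle at top (360,195), the red look-alike (421,198) and the column (361,282). I choose the cradle bar: nose left (+y), stub right at (386,195). For the bay, grey (256,221) against red (294,158): grey, with its lever pivot on the far (+y) side, so the mouth faces -y. The crop confirms both. Now I'll measure them.

Run:
```python
from h import *
t=load('top0')
R=cv2.Rodrigues(t['frame'][:1,0,0]*0.+np.array(monitor.read_state()['tcp_rot']))[0] if 0 else cv2.Rodrigues(np.array(monitor.read_state()['tcp_rot']))[0]
print(np.round(R,3)); print(np.round(load('wrist0')['tool_from_camera'],3))
P=cloud(t)
# module top
x,y,z=P[...,0],P[...,1],P[...,2]
m=((z>.05)&(z<.068)&(x>.4)&(x<.6)&(y>-.02)&(y<.16)).astype(np.uint8)
n,l,st,ce=cv2.connectedComponentsWithStats(m); k=1+np.argmax(st[1:,4]); print(st[k])
cn=cv2.findContours((l==k).astype(np.uint8),0,1)[0]; cn=max(cn,key=cv2.contourArea)
w=onplane(t,cn[:,0],.058)[:,:2]; r=cv2.minAreaRect((w*1000).astype(np.float32)); print('mod',r)
m=((z>.035)&(z<.065)&(x>.55)&(x<.61)&(y>-.32)&(y<-.14)).astype(np.uint8)
n,l,st,ce=cv2.connectedComponentsWithStats(m); k=1+np.argmax(st[1:,4]); print(st[k])
cn=cv2.findContours((l==k).astype(np.uint8),0,1)[0]; cn=max(cn,key=cv2.contourArea)
w=onplane(t,cn[:,0],.048)[:,:2]; r=cv2.minAreaRect((w*1000).astype(np.float32)); print('cart',r, w.min(0),w.max(0))
print('pivot,peg',onplane(t,[[220+503/5-375/5,190+145/5]],.08),onplane(t,[[220+(484-375)/5,190+230/5]],.104))
```

```text
[[-0.     0.245 -0.969]
 [ 0.002 -0.969 -0.245]
 [-1.    -0.002 -0.   ]]
[[ 0.001 -0.328  0.945 -0.121]
 [ 1.     0.    -0.001 -0.001]
 [-0.     0.945  0.328 -0.086]
 [ 0.     0.     0.     1.   ]]
[ 232  199   46   43 1578]
mod ((503.430908203125, 66.66686248779297), (123.69685363769531, 115.70280456542969), 85.47412872314453)
[337 190  50   9 418]
cart ((581.4039916992188, -238.16162109375), (23.29752540588379, 140.6158447265625), 0.472129225730896) [ 0.56929377 -0.30844317] [ 0.59358716 -0.16792817]
pivot,peg [[0.50297791 0.09137459 0.08      ]] [[0.45423592 0.09908519 0.104     ]]
```

{"fn": "play_rows", "kwargs": {
  "deltas": [
    {"x": 100, "y": 110, "z": 8, "wz": 18},
    {"x": 210, "y": 230, "z": 18, "wz": 38},
    {"x": 320, "y": 345, "z": 28, "wz": 58},
    {"x": 415, "y": 454, "z": 28, "wz": 76},
    {"x": 415, "y": 454, "z": 28, "wz": 76},
    {"x": 415, "y": 454, "z": 28, "wz": 76},
    {"x": 415, "y": 454, "z": 28, "wz": 76},
    {"x": 415, "y": 454, "z": 28, "wz": 76},
    {"x": 415, "y": 454, "z": 28, "wz": 76},
    {"x": 415, "y": 454, "z": 28, "wz": 76},
    {"x": 415, "y": 454, "z": 28, "wz": 76},
    {"x": 415, "y": 454, "z": 28, "wz": 76},
    {"x": 415, "y": 454, "z": 28, "wz": 76},
    {"x": 415, "y": 454, "z": 28, "wz": 76}
  ]
}}

```text
schema error: expected keys wx, wy, wz, x, y, z, fingers
```

Run:
```python
from h import *
c=snap('wrist','w1'); print(c['state']['q'],np.abs(c['state']['joint_vel']).max()); print(np.round(bydepth(c,[[256,192]]),3))
```

```text
[-1.35989921e+00  2.64612636e-01  1.60507836e+00 -4.01150010e-05
  1.27372746e+00 -3.69125935e-02] 0.0037308521222328334
[[ 0.124 -0.661  0.001]]
```

View pics/w1.png

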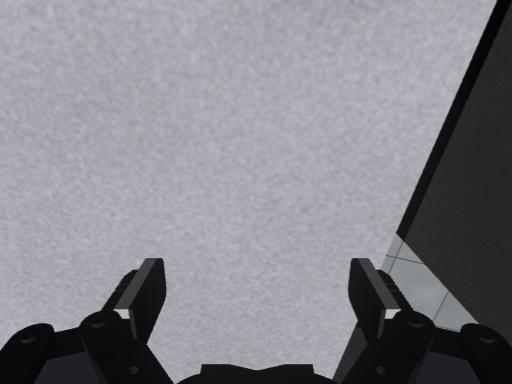

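The call was refused because every key is required. The picture is unchanged (bare bench), so I'll resend.

{"fn": "play_rows", "kwargs": {
  "deltas": [
    {"wx": 0, "wy": 0, "wz": 18, "x": 100, "y": 110, "z": 8, "fingers": -1},
    {"wx": 0, "wy": 0, "wz": 38, "x": 210, "y": 230, "z": 18, "fingers": -1},
    {"wx": 0, "wy": 0, "wz": 58, "x": 320, "y": 345, "z": 28, "fingers": -1},
    {"wx": 0, "wy": 0, "wz": 76, "x": 415, "y": 454, "z": 28, "fingers": -1},
    {"wx": 0, "wy": 0, "wz": 76, "x": 415, "y": 454, "z": 28, "fingers": -1},
    {"wx": 0, "wy": 0, "wz": 76, "x": 415, "y": 454, "z": 28, "fingers": -1},
    {"wx": 0, "wy": 0, "wz": 76, "x": 415, "y": 454, "z": 28, "fingers": -1},
    {"wx": 0, "wy": 0, "wz": 76, "x": 415, "y": 454, "z": 28, "fingers": -1},
    {"wx": 0, "wy": 0, "wz": 76, "x": 415, "y": 454, "z": 28, "fingers": -1},
    {"wx": 0, "wy": 0, "wz": 76, "x": 415, "y": 454, "z": 28, "fingers": -1},
    {"wx": 0, "wy": 0, "wz": 76, "x": 415, "y": 454, "z": 28, "fingers": -1},
    {"wx": 0, "wy": 0, "wz": 76, "x": 415, "y": 454, "z": 28, "fingers": -1},
    {"wx": 0, "wy": 0, "wz": 76, "x": 415, "y": 454, "z": 28, "fingers": -1},
    {"wx": 0, "wy": 0, "wz": 76, "x": 415, "y": 454, "z": 28, "fingers": -1}
  ]
}}

```text
time: 1.95
tool_pos: [0.5798, -0.2015, 0.2813]
tcp_rot: [1.208, 1.21, -1.208]
wrist_force: [-0.3, -0.1, -0.3]
width: 0.998
```

Run:
```python
from h import *
c=snap('wrist','w2'); print(c['state']['q'],c['state']['tool_pos'],np.abs(c['state']['joint_vel']).max()); print(np.round(bydepth(c,[[256,192]]),3))
```

```text
[-3.75021132e-01  1.33214873e-01  1.70744811e+00 -1.89365727e-04
  1.30105909e+00 -3.76493100e-01] [ 0.57977102 -0.20153151  0.28126379] 0.003776551901907411
[[ 0.58  -0.237  0.048]]
```

View pics/w2.png

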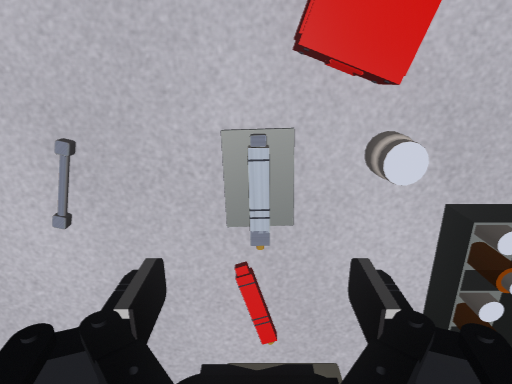

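This shows the cartridge at (259,190), nose up at (258,135), stub at (260,247), with the red look-alike below and the column at left. Now I'll measure it, then go to look at the module.

Run:
```python
from h import *
c=load('w2'); P=cloud(c); x,y,z=P[...,0],P[...,1],P[...,2]
m=((z>.036)&(z<.07)&(x>.55)&(x<.61)&(y>-.33)&(y<-.12)).astype(np.uint8)
n,l,st,ce=cv2.connectedComponentsWithStats(m); k=1+np.argmax(st[1:,4]); print(st[k]); M=l==k
print('z med',np.median(z[M]))
# row-wise edges of the mask on plane z=.048
for v in range(st[k][1],st[k][1]+st[k][3],6):
    u=np.where(M[v])[0]; w=onplane(c,[[u[0]-.5,v],[u[-1]+.5,v]],.048); print(v,u[0],u[-1],np.round(w[:,:2].ravel()*1000,1), round((w[0,0]+w[1,0])*500,1))
# nose and tail ends
print('nose top edge',onplane(c,[[258,st[k][1]-.5]],.045), 'tail low', onplane(c,[[260,st[k][1]+st[k][3]-.5]],.039))
b=((z>.002)&(z<.012)&(x>.5)&(x<.66)&(y>-.34)&(y<-.12)).astype(np.uint8)
a=cv2.resize(c['frame'][120:260,205:315],None,fx=4,fy=4,interpolation=cv2.INTER_CUBIC); cv2.imwrite('pics/crop2.png',a[:,:,::-1])
```

```text
[ 247  134   23  116 2275]
z med 0.04820260752903188
134 250 265 [ 572.4 -169.9  589.8 -169.8] 581.1
140 250 265 [ 572.4 -176.4  589.9 -176.4] 581.1
146 248 268 [ 570.1 -183.   593.3 -183. ] 581.7
152 248 268 [ 570.1 -189.7  593.3 -189.7] 581.7
158 248 268 [ 570.  -196.5  593.4 -196.5] 581.7
164 248 268 [ 570.  -203.4  593.5 -203.3] 581.7
170 248 268 [ 569.9 -210.3  593.6 -210.3] 581.8
176 248 268 [ 569.8 -217.4  593.7 -217.3] 581.8
182 248 268 [ 569.8 -224.5  593.8 -224.5] 581.8
188 249 268 [ 570.9 -231.7  593.9 -231.7] 582.4
194 249 268 [ 570.8 -239.   594.  -239. ] 582.4
200 250 268 [ 572.  -246.4  594.1 -246.4] 583.0
206 249 269 [ 570.7 -254.   595.4 -253.9] 583.1
212 249 269 [ 570.7 -261.6  595.5 -261.5] 583.1
218 249 269 [ 570.6 -269.3  595.6 -269.2] 583.1
224 250 269 [ 571.8 -277.1  595.7 -277. ] 583.8
230 250 269 [ 571.7 -285.   595.8 -284.9] 583.8
236 250 269 [ 571.7 -293.   596.  -293. ] 583.8
242 250 269 [ 571.6 -301.1  596.1 -301.1] 583.9
248 256 263 [ 579.  -309.4  588.8 -309.3] 583.9
nose top edge [[ 0.58165672 -0.16975484  0.045     ]] tail low [[ 0.58463314 -0.31640247  0.039     ]]
```

View pics/crop2.png

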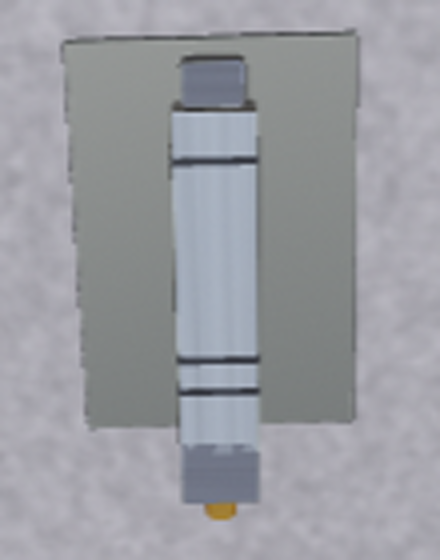

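{"fn": "play_rows", "kwargs": {
  "deltas": [
    {"wx": 0, "wy": 0, "wz": 0, "x": -15, "y": 60, "z": 0, "fingers": -1},
    {"wx": 0, "wy": 0, "wz": 0, "x": -30, "y": 120, "z": 0, "fingers": -1},
    {"wx": 0, "wy": 0, "wz": 0, "x": -50, "y": 180, "z": 0, "fingers": -1},
    {"wx": 0, "wy": 0, "wz": 0, "x": -80, "y": 240, "z": 0, "fingers": -1},
    {"wx": 0, "wy": 0, "wz": 0, "x": -80, "y": 280, "z": 0, "fingers": -1},
    {"wx": 0, "wy": 0, "wz": 0, "x": -80, "y": 280, "z": 0, "fingers": -1},
    {"wx": 0, "wy": 0, "wz": 0, "x": -80, "y": 280, "z": 0, "fingers": -1},
    {"wx": 0, "wy": 0, "wz": 0, "x": -80, "y": 280, "z": 0, "fingers": -1},
    {"wx": 0, "wy": 0, "wz": 0, "x": -80, "y": 280, "z": 0, "fingers": -1}
  ]
}}

```text
time: 3.12
tool_pos: [0.5008, 0.0785, 0.2812]
tcp_rot: [1.208, 1.21, -1.208]
wrist_force: [0.3, -0.1, -0.3]
width: 0.998
```

Run:
```python
from h import *
c=snap('wrist','w3'); print(c['state']['tool_pos'],np.abs(c['state']['joint_vel']).max()); print(np.round(bydepth(c,[[256,192]]),3))
```

```text
[0.50078988 0.078478   0.2811727 ] 0.005127288632357675
[[0.501 0.047 0.058]]
```

View pics/w3.png

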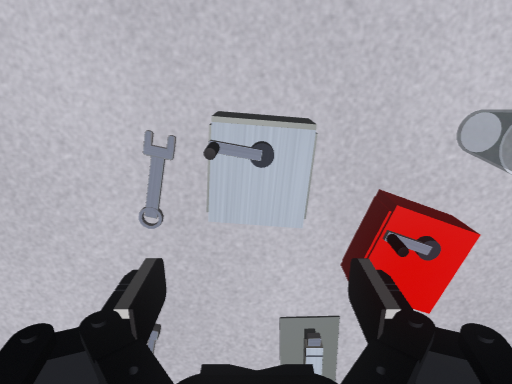

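The module is at (260,170), with its mouth side at the lower edge (row 225), lever hub (262,154) and peg (211,151). Next I'll fit its edges.

Run:
```python
from h import *
c=load('w3'); P=cloud(c); x,y,z=P[...,0],P[...,1],P[...,2]
m=((z>.054)&(x>.42)&(x<.6)&(y>-.03)&(y<.16)).astype(np.uint8)
f=c['frame'].astype(int)
hsv=cv2.cvtColor(c['frame'],cv2.COLOR_RGB2HSV)
ed=[]
from numpy.linalg import svd
def fit(pts):
    q=pts.mean(0); d=svd(pts-q)[2][0]; d2=d if abs(d[0])>abs(d[1]) and d[0]>0 or abs(d[1])>=abs(d[0]) and d[1]>0 else -d
    return q,d2,np.degrees(np.arctan2(d2[1],d2[0]))
# left/right edges per row where z ~ .058
m=((abs(z-.058)<.004)&(x>.42)&(x<.6)&(y>-.03)&(y<.16))
n,l,st,ce=cv2.connectedComponentsWithStats(m.astype(np.uint8)); k=1+np.argmax(st[1:,4]); M=l==k; print(st[k])
L=[];Rr=[];B=[];Tt=[]
for v in range(165,215): 
    u=np.where(M[v])[0]; L.append([u[0]-.5,v]); Rr.append([u[-1]+.5,v])
for v in range(128,140):
    u=np.where(M[v])[0]; Rr.append([u[-1]+.5,v])
for u in range(215,300):
    v=np.where(M[:,u])[0]; B.append([u,v[-1]+.5]); Tt.append([u,v[0]-.5])
F={}
for n_,p in zip('LRBT',[L,Rr,B,Tt]):
    w=onplane(c,p,.058)[:,:2]*1000; F[n_]=fit(w); r=(w-F[n_][0])@[-F[n_][1][1],F[n_][1][0]]
    print(n_,np.round(F[n_][0],1),round(F[n_][2],2),'res',round(r.std(),2))
nrm=lambda d:np.array([-d[1],d[0]])
print('width',abs((F['R'][0]-F['L'][0])@nrm(F['L'][1])),'len',abs((F['T'][0]-F['B'][0])@nrm(F['B'][1])))
def inter(a,b):
    A=np.c_[a[1],-b[1]]; t=np.linalg.solve(A,b[0]-a[0]); return a[0]+a[1]*t[0]
C=[inter(F[i],F[j]) for i,j in ['LB','RB','RT','LT']]; print(np.round(C,1)); print('ctr',np.mean(C,0),'mouth',np.mean(C[:2],0))
g=cv2.resize(c['frame'][95:240,190:330],None,fx=4,fy=4,interpolation=cv2.INTER_CUBIC); cv2.imwrite('pics/crop3.png',g[:,:,::-1])
T=T_wc(c); print('cam',T[:3,3])
print('dep peg',bydepth(c,[[212,152],[262,154]]))
```

```text
[ 206  116  111  112 9756]
L [445.3  49.5] 86.61 res 0.69
R [560.7  61.8] 86.12 res 0.77
B [501.8   6.7] -4.42 res 0.36
T [501.6 127.6] -4.27 res 0.31
width 114.43961644387116 len 120.56674997879013
[[443.   11.2]
 [556.6   2.4]
 [564.8 122.9]
 [450.2 131.5]]
ctr [503.66491982  66.99705352] mouth [499.84115611   6.82171533]
cam [0.50112718 0.16446784 0.40223676]
dep peg [[0.45945186 0.10185037 0.10343908]
 [0.50677126 0.09302176 0.07096417]]
```

View pics/crop3.png

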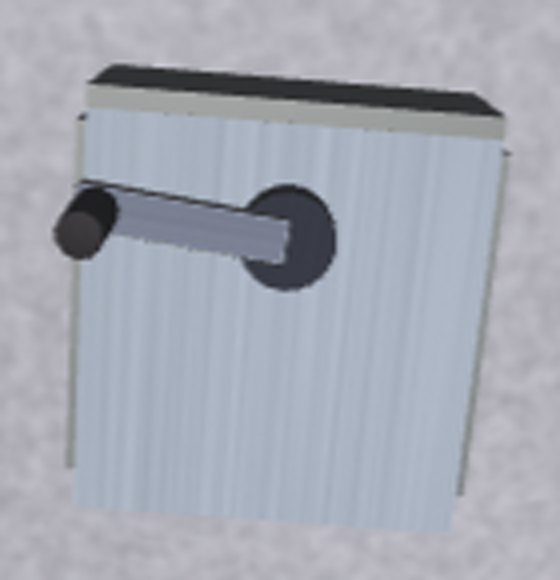

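Run:
```python
from h import *
c=load('w3'); R=cv2.Rodrigues(np.array(c['state']['tcp_rot']))[0]; print(np.round(R,4))
pg=onplane(c,[[209.6,153.7]],.104)[0]; hb=onplane(c,[[262.2,154.2]],.071)[0]; print(pg,hb,np.hypot(*(pg-hb)[:2]),np.degrees(np.arctan2(*(pg-hb)[1::-1])))
```

```text
[[-2.0e-04  1.0e+00  1.5e-03]
 [-2.0e-04  1.5e-03 -1.0e+00]
 [-1.0e+00 -2.0e-04  2.0e-04]]
[0.45721603 0.10035358 0.104     ] [0.50697991 0.09281882 0.071     ] 0.05033106534345873 171.3902209025629
```

{"fn": "play_rows", "kwargs": {
  "deltas": [
    {"wx": 0, "wy": 0, "wz": 0, "x": 15, "y": -60, "z": 0, "fingers": -1},
    {"wx": 0, "wy": 0, "wz": 0, "x": 30, "y": -120, "z": -10, "fingers": -1},
    {"wx": 0, "wy": 0, "wz": 0, "x": 45, "y": -180, "z": -20, "fingers": -1},
    {"wx": 0, "wy": 0, "wz": 1, "x": 60, "y": -240, "z": -40, "fingers": -1},
    {"wx": 0, "wy": 0, "wz": 1, "x": 72, "y": -300, "z": -60, "fingers": -1},
    {"wx": 0, "wy": 0, "wz": 1, "x": 83, "y": -350, "z": -100, "fingers": -1},
    {"wx": 0, "wy": 0, "wz": 1, "x": 83, "y": -366, "z": -150, "fingers": -1},
    {"wx": 0, "wy": 0, "wz": 1, "x": 83, "y": -366, "z": -150, "fingers": -1},
    {"wx": 0, "wy": 0, "wz": 1, "x": 83, "y": -366, "z": -150, "fingers": -1},
    {"wx": 0, "wy": 0, "wz": 1, "x": 83, "y": -366, "z": -150, "fingers": -1},
    {"wx": 0, "wy": 0, "wz": 1, "x": 83, "y": -366, "z": -150, "fingers": -1}
  ]
}}

```text
time: 4.55
tool_pos: [0.585, -0.2861, 0.134]
tcp_rot: [1.193, 1.215, -1.191]
wrist_force: [0.2, -0.2, 0.1]
width: 1.002
```

Run:
```python
from h import *
c=snap('wrist','w4'); print(c['state']['tool_pos'],np.abs(c['state']['joint_vel']).max())
```

```text
[ 0.58501091 -0.28613417  0.13403078] 0.008393174685735087
```

View pics/w4.png

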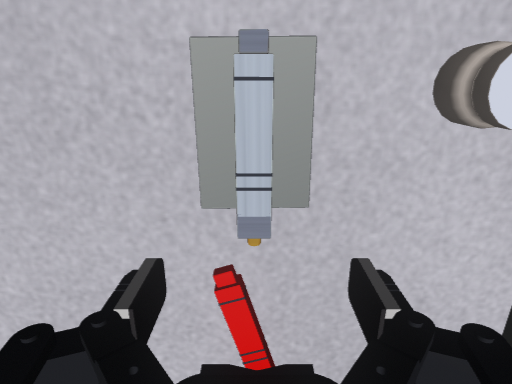

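Run:
```python
from h import *
c=load('w4'); P=cloud(c); x,y,z=P[...,0],P[...,1],P[...,2]
m=((z>.036)&(z<.07)&(x>.55)&(x<.61)&(y>-.33)&(y<-.12)).astype(np.uint8)
n,l,st,ce=cv2.connectedComponentsWithStats(m); k=1+np.argmax(st[1:,4]); M=l==k; print(st[k], np.median(z[M]))
pts=[]
for v in range(60,235,3):
    u=np.where(M[v])[0]; w=onplane(c,[[u[0]-.5,v],[u[-1]+.5,v]],.048).mean(0); pts.append(w)
pts=np.array(pts)*1000; p=np.polyfit(pts[:,1],pts[:,0],1); print(p, 'x@-287',np.polyval(p,-287),'yaw',90-np.degrees(np.arctan(p[0])))
print('tail',onplane(c,[[254,238.5],[254,216]],.048)[:,1],'nose',onplane(c,[[254,st[k][1]-.5]],.045)[:,1])
R=cv2.Rodrigues(np.array(c['state']['tcp_rot']))[0]; print(np.round(R,4))
```

```text
[ 233   29   41  217 7713] 0.04836082674001138
[-2.10419029e-02  5.77569568e+02] x@-287 583.6085945663875 yaw 91.2054343431016
tail [-0.30604463 -0.28867646] nose [-0.17133885]
[[ 0.0037  0.9997  0.0221]
 [-0.0019  0.0221 -0.9998]
 [-1.      0.0037  0.002 ]]
```

{"fn": "play_rows", "kwargs": {
  "deltas": [
    {"wx": 0, "wy": 0, "wz": 0, "x": -1.4, "y": -2, "z": -45, "fingers": -1},
    {"wx": 0, "wy": 0, "wz": 0, "x": -1.4, "y": -2, "z": -80, "fingers": -1},
    {"wx": 0, "wy": 0, "wz": 0, "x": -1.4, "y": -2, "z": -92, "fingers": -1},
    {"wx": 0, "wy": 0, "wz": 0, "x": -1.4, "y": -2, "z": -92, "fingers": -1},
    {"wx": 0, "wy": 0, "wz": 0, "x": -1.4, "y": -2, "z": -92, "fingers": -1},
    {"wx": 0, "wy": 0, "wz": 0, "x": -1.4, "y": -2, "z": -92, "fingers": -1}
  ],
  "grip_force": 50
}}

```text
time: 5.35
tool_pos: [0.5835, -0.2891, 0.0413]
tcp_rot: [1.194, 1.216, -1.192]
wrist_force: [-0.4, 0.3, -0.0]
width: 0.998
```

Run:
```python
from h import *
c=snap('wrist','w5'); print(c['state']['tool_pos'],np.abs(c['state']['joint_vel']).max(),c['state']['wrist_force'])
```

```text
[ 0.58348086 -0.28906196  0.04128628] 0.0069550783504369815 [-0.41830339  0.30153777 -0.00725913]
```

View pics/w5.png

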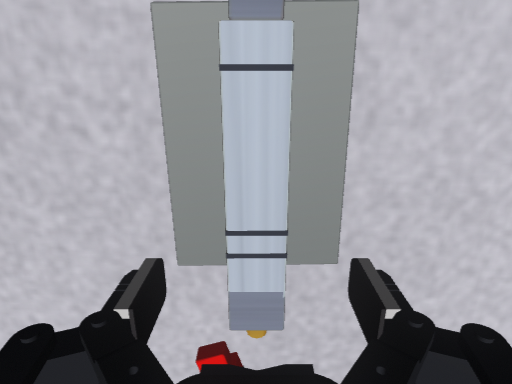

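The cartridge tail (256,310) sits centred between the pads at (150,290) and (362,290). I'll close on it.

{"fn": "play_rows", "kwargs": {
  "deltas": [
    {"wx": 0, "wy": 0, "wz": 0, "x": 0, "y": 0, "z": 0, "fingers": 0},
    {"wx": 0, "wy": 0, "wz": 0, "x": 0, "y": 0, "z": 0, "fingers": 0.2},
    {"wx": 0, "wy": 0, "wz": 0, "x": 0, "y": 0, "z": 0, "fingers": 1},
    {"wx": 0, "wy": 0, "wz": 0, "x": 0, "y": 0, "z": 0, "fingers": 1},
    {"wx": 0, "wy": 0, "wz": 0, "x": 0, "y": 0, "z": 0, "fingers": 1},
    {"wx": 0, "wy": 0, "wz": 0, "x": 0, "y": 0, "z": 0, "fingers": 1},
    {"wx": 0, "wy": 0, "wz": 0, "x": 0, "y": 0, "z": 0, "fingers": 1},
    {"wx": 0, "wy": 0, "wz": 0, "x": 0, "y": 0, "z": 0, "fingers": 1}
  ],
  "grip_force": 50
}}

```text
time: 6.4
tool_pos: [0.5821, -0.2884, 0.0393]
tcp_rot: [1.194, 1.219, -1.194]
wrist_force: [-1.2, 0.3, 2.6]
width: 0.273
```

Run:
```python
from h import *
c=snap('wrist','w6'); print(c['state']['tool_pos'],np.abs(c['state']['joint_vel']).max(),c['state']['wrist_force'],c['state']['width'])
```

```text
[ 0.58213699 -0.28836786  0.03932888] 0.0016326327594328573 [-1.20811508  0.28374798  2.57780001] 0.2725840557679189
```

View pics/w6.png

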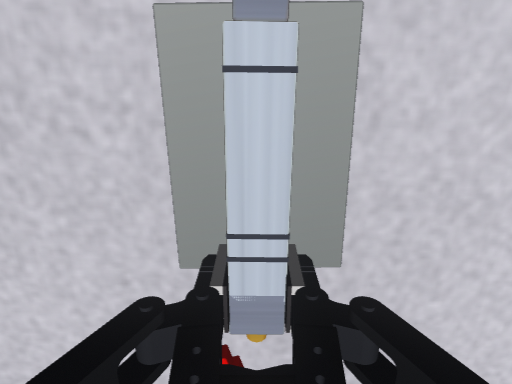

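The pads hold the tail block, with the stub just visible at (256,338). Next I'll lift it.

{"fn": "play_rows", "kwargs": {
  "deltas": [
    {"wx": 0, "wy": 0, "wz": 0, "x": 0, "y": 0, "z": 8, "fingers": 1},
    {"wx": 0, "wy": 0, "wz": 0, "x": 0, "y": 0, "z": 20, "fingers": 1},
    {"wx": 0, "wy": 0, "wz": 0, "x": 0, "y": 0, "z": 40, "fingers": 1},
    {"wx": 0, "wy": 0, "wz": 0, "x": 0, "y": 0, "z": 60, "fingers": 1},
    {"wx": 0, "wy": 0, "wz": 0, "x": 0, "y": 0, "z": 60, "fingers": 1},
    {"wx": 0, "wy": 0, "wz": 0, "x": 0, "y": 0, "z": 60, "fingers": 1},
    {"wx": 0, "wy": 0, "wz": 0, "x": 0, "y": 0, "z": 60, "fingers": 1}
  ]
}}

```text
time: 7.32
tool_pos: [0.5814, -0.288, 0.0983]
tcp_rot: [1.194, 1.221, -1.195]
wrist_force: [-0.6, 0.6, -1.6]
width: 0.269
```

```bash
cat > cart.py <<'E'
from h import *
def cart(c):
    """fit held cartridge in tool coords (tool x down, z backwards)"""
    T=c['tool_from_camera']; h,w=c['depth'].shape
    u,v=np.meshgrid(np.arange(w),np.arange(h)); d=c['depth']
    p=np.stack([u,v,np.ones_like(u)],-1)@np.linalg.inv(c['K']).T*d[...,None]; p=p@T[:3,:3].T+T[:3,3]
    # top face: near |y|<.013, x between -.02 and .01, z<-.02
    M=(abs(p[...,1])<.022)&(p[...,0]>-.03)&(p[...,0]<.006)&(p[...,2]<-.016)&(p[...,2]>-.108)&(d>0)
    n,l,st,ce=cv2.connectedComponentsWithStats(M.astype(np.uint8)); k=1+np.argmax(st[1:,4]); M=l==k
    q=p[M]; A=np.c_[q[:,1:],np.ones(len(q))]; co,*_=np.linalg.lstsq(A,q[:,0],rcond=None)
    print('area',st[k],'top plane: roll %.2f pitch %.2f deg, x0 %.1f mm'%(np.degrees(co[0]),np.degrees(co[1]),co[2]*1000))
    pts=[]
    for r in range(st[k][1]+2,st[k][1]+st[k][3]-2,3):
        uu=np.where(M[r])[0]; a=p[r,uu[0]]; b=p[r,uu[-1]]; pts.append([(a[2]+b[2])/2,(a[1]+b[1])/2,b[1]-a[1]])
    pts=np.array(pts); f=np.polyfit(pts[:,0],pts[:,1],1); print('lateral y=%.2f mm at z=0, at nose z=-.117: %.2f; width %.1f'%(f[1]*1000,np.polyval(f,-.117)*1000,np.median(pts[:,2])*1000),'yaw',np.degrees(np.arctan(f[0])))
    return p
E
python3 - <<'E'
from cart import *
c=snap('wrist','w7'); print(c['state']['tool_pos'],c['state']['wrist_force'],c['state']['width'])
R=cv2.Rodrigues(np.array(c['state']['tcp_rot']))[0]; print(np.round(R,4))
p=cart(c)
snap('scene','s7')
s=load('s7'); cv2.imwrite('pics/s7c.png',cv2.resize(s['frame'][190:300,100:240],None,fx=5,fy=5)[:,:,::-1])
E
```

```text
[ 0.58141683 -0.28797414  0.09828759] [-0.61517932  0.60255183 -1.56157417] 0.2690386667524874
[[-1.600e-03  9.998e-01  2.090e-02]
 [ 9.000e-04  2.090e-02 -9.998e-01]
 [-1.000e+00 -1.600e-03 -9.000e-04]]
area [  222     6    77   263 17584] top plane: roll -0.03 pitch -0.43 deg, x0 -9.4 mm
lateral y=0.35 mm at z=0, at nose z=-.117: 1.70; width 23.6 yaw -0.6595904767801446
```

View pics/w7.png

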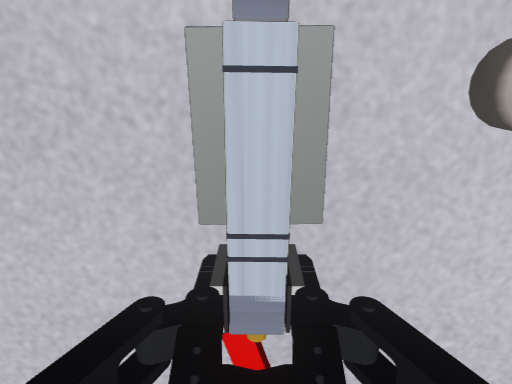

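View pics/s7c.png

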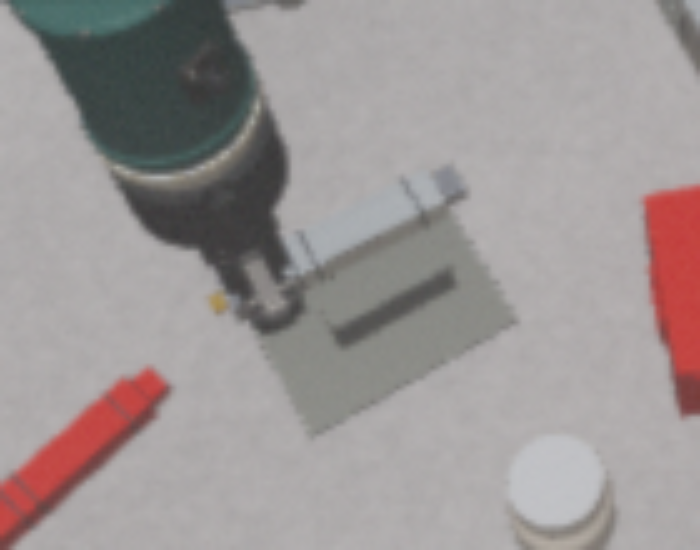

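```bash
sed -i "s/(p\[...,2\]<-.016)/(p[...,2]<-.038)/" cart.py
python3 - <<'E'
from cart import *
for n in ['w5','w6','w7']:
    c=load(n); R=cv2.Rodrigues(np.array(c['state']['tcp_rot']))[0]; print(n,c['state']['tool_pos'],'toolz',np.round(R[:,2],4)); p=cart(c)
    for v in [292,296,329,333]: print(np.round(p[v,256]*1000,1),end=' ')
    print()
E
```

```text
w5 [ 0.58348086 -0.28906196  0.04128628] toolz [ 0.021  -0.9998  0.0016]
area [  218     8    76   208 14104] top plane: roll 0.18 pitch -0.48 deg, x0 -7.8 mm
lateral y=0.22 mm at z=0, at nose z=-.117: 0.15; width 23.6 yaw 0.03383930253783886
[-6.9  0.2 -2.9] [-6.8  0.2 -0.9] [-6.9  0.2 16.2] [-2.5  0.2 22.4] 
w6 [ 0.58213699 -0.28836786  0.03932888] toolz [ 0.0209 -0.9998 -0.    ]
area [  222     6    77   212 14509] top plane: roll -0.01 pitch -0.54 deg, x0 -9.8 mm
lateral y=0.39 mm at z=0, at nose z=-.117: 1.62; width 23.5 yaw -0.6008695459138403
[-8.8  0.2 -4.3] [-8.   0.2 -1.8] [-8.6  0.2 14.7] [-8.7  0.2 16.8] 
w7 [ 0.58141683 -0.28797414  0.09828759] toolz [ 2.090e-02 -9.998e-01 -9.000e-04]
area [  222     6    77   212 14444] top plane: roll -0.02 pitch -0.69 deg, x0 -9.7 mm
lateral y=0.37 mm at z=0, at nose z=-.117: 1.70; width 23.6 yaw -0.6509906535089751
[-8.8  0.2 -4.3] [-8.1  0.2 -1.8] [-9.   0.2 14.4] [-8.7  0.2 16.7]
```

Pitch is within 0.1° of level after removing the camera bias seen on the cradle. The cartridge sits 0.65° off the tool in yaw. Now I'll move to 20 mm in front of the mouth.

{"fn": "play_rows", "kwargs": {
  "deltas": [
    {"wx": 0, "wy": 0, "wz": -1, "x": -20, "y": 35, "z": 0, "fingers": 1},
    {"wx": 0, "wy": 0, "wz": -2.5, "x": -45, "y": 80, "z": 0, "fingers": 1},
    {"wx": 0, "wy": 0, "wz": -4, "x": -70, "y": 120, "z": 0, "fingers": 1},
    {"wx": 0, "wy": 0, "wz": -4.85, "x": -88, "y": 148, "z": 0, "fingers": 1},
    {"wx": 0, "wy": 0, "wz": -4.85, "x": -92.5, "y": 157, "z": -10, "fingers": 1},
    {"wx": 0, "wy": 0, "wz": -4.85, "x": -92.5, "y": 157, "z": -30, "fingers": 1},
    {"wx": 0, "wy": 0, "wz": -4.85, "x": -92.5, "y": 157, "z": -50, "fingers": 1},
    {"wx": 0, "wy": 0, "wz": -4.85, "x": -92.5, "y": 157, "z": -60, "fingers": 1},
    {"wx": 0, "wy": 0, "wz": -4.85, "x": -92.5, "y": 157, "z": -64, "fingers": 1},
    {"wx": 0, "wy": 0, "wz": -4.85, "x": -92.5, "y": 157, "z": -64, "fingers": 1},
    {"wx": 0, "wy": 0, "wz": -4.85, "x": -92.5, "y": 157, "z": -64, "fingers": 1},
    {"wx": 0, "wy": 0, "wz": -4.85, "x": -92.5, "y": 157, "z": -64, "fingers": 1}
  ]
}}

```text
time: 8.93
tool_pos: [0.4902, -0.1316, 0.0359]
tcp_rot: [1.256, 1.177, -1.255]
wrist_force: [1.1, -0.0, -1.8]
width: 0.271
```

```bash
cat > st.py <<'E'
from cart import *
s=monitor.read_state(); R=cv2.Rodrigues(np.array(s['tcp_rot']))[0]
p=np.array(s['tool_pos'])*1000; f=-R[:,2]; r=R[:,1]
d=np.array([np.cos(np.radians(85.7)),np.sin(np.radians(85.7)),0]); n=np.array([d[1],-d[0],0]); m=np.array([499.5,7,34.])
nose=p+118.4*f+1.7*r
print('t %.2f tcp'%s['time'],np.round(p,1),'toolyaw %.2f pitch %.2f'%(np.degrees(np.arctan2(f[1],f[0])),np.degrees(f[2])),'nose depth %.1f lat %.2f'%((nose-m)@d,(nose-m)@n),'tail lat %.2f'%((p-16.6*f+.2*r-m)@n),'under %.1f'%(p[2]-9.3),
 'F ax %.2f lat %.2f z %.2f'%(s['wrist_force']@d,s['wrist_force']@n,s['wrist_force'][2]),'T',np.round(s['torque'],2),'w %.3f'%s['width'],'vel %.3f'%np.abs(s['joint_vel']).max())
E
python3 - <<'E'
import st
from h import *
snap('top','t8'); snap('scene','s8'); snap('wrist','w8')
t=load('t8');s=load('s8')
cv2.imwrite('pics/c8.png',np.hstack([cv2.resize(t['frame'][180:290,220:350],(520,440),interpolation=2),cv2.resize(s['frame'][150:260,160:290],(520,440),interpolation=2)])[:,:,::-1][:,:,:][:, ::1])
E
python3 -c "
import cv2;a=cv2.imread('pics/c8.png');cv2.imwrite('pics/c8.png',cv2.resize(a,(800,338)))"
```

```text
t 8.93 tcp [ 490.2 -131.6   35.9] toolyaw 86.35 pitch -0.02 nose depth -20.5 lat 1.51 tail lat 1.54 under 26.6 F ax 0.08 lat 1.10 z -1.84 T [-0.05  0.02 -0.04] w 0.271 vel 0.003
```

View pics/c8.png

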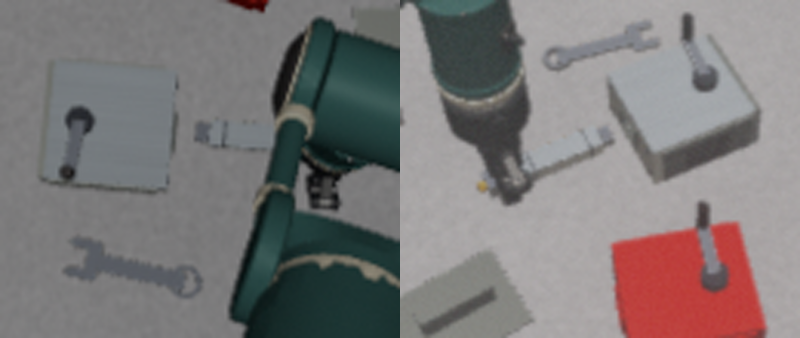

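View pics/w8.png

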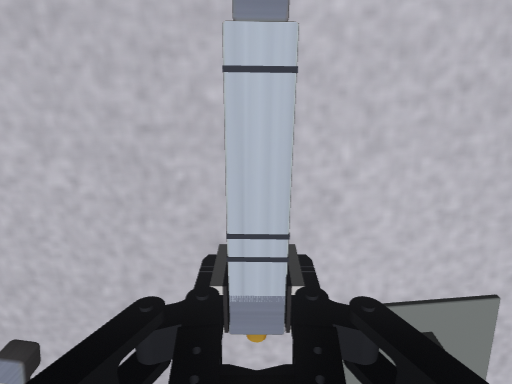

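The top view has the bar at (235,133) pointing at the module's front edge (175,130). I'll correct the 1.5 mm lateral and 1.6 mm height residuals, then cross-check with the top camera.

Run:
```python
from h import *
t=load('t8'); P=cloud(t); x,y,z=P[...,0],P[...,1],P[...,2]
d=np.array([np.cos(np.radians(85.7)),np.sin(np.radians(85.7))]); n=np.array([d[1],-d[0]]); m=np.array([499.5,7])
def lat(M,h):
    out=[]
    for u in np.unique(np.where(M)[1]):
        v=np.where(M[:,u])[0]; w=onplane(t,[[u,v[0]-.5],[u,v[-1]+.5]],h)[:,:2]*1000; out.append([(w.mean(0)-m)@d,(w.mean(0)-m)@n,np.ptp(w@n)])
    return np.round(np.array(out),1)
M=(z>.033)&(z<.05)&(y>-.07)&(y<-.015)&(x>.46)&(x<.53); print(lat(M,.0435)[::3])
M=(abs(z-.058)<.006)&(y>.005)&(y<.06)&(x>.4)&(x<.6); print(lat(M,.058)[::4])
```

```text
[[-23.2   1.3  20. ]
 [-31.9   0.6  17.2]
 [-40.6  -0.1  25.8]
 [-49.1   0.6  25.8]
 [-57.6   1.3  25.8]
 [-66.3   0.6  22.9]
 [-75.   -0.1  25.7]]
[[ 49.6 -45.9  25.2]
 [ 42.4   0.5 116.2]
 [ 30.8  -1.4 116.1]
 [ 19.6  -0.4 116.1]
 [  8.4   1.9 113.3]]
```

{"fn": "play_rows", "kwargs": {
  "deltas": [
    {"wx": 0, "wy": 0, "wz": 0, "x": -1.2, "y": 0, "z": -1.6, "fingers": 1},
    {"wx": 0, "wy": 0, "wz": 0, "x": -0.9, "y": 4, "z": -1.6, "fingers": 1},
    {"wx": 0, "wy": 0, "wz": 0, "x": -0.6, "y": 8, "z": -1.6, "fingers": 1},
    {"wx": 0, "wy": 0, "wz": 0, "x": -0.3, "y": 12, "z": -1.6, "fingers": 1},
    {"wx": 0, "wy": 0, "wz": 0, "x": 0, "y": 15, "z": -1.6, "fingers": 1},
    {"wx": 0, "wy": 0, "wz": 0, "x": 0.2, "y": 18, "z": -1.6, "fingers": 1},
    {"wx": 0, "wy": 0, "wz": 0, "x": 0.2, "y": 18, "z": -1.6, "fingers": 1},
    {"wx": 0, "wy": 0, "wz": 0, "x": 0.2, "y": 18, "z": -1.6, "fingers": 1}
  ]
}}

```text
time: 10.07
tool_pos: [0.4899, -0.1134, 0.0337]
tcp_rot: [1.256, 1.178, -1.256]
wrist_force: [0.3, -0.9, -1.9]
width: 0.267
```

```bash
python3 st.py
```

```text
t 10.07 tcp [ 489.9 -113.4   33.7] toolyaw 86.35 pitch -0.00 nose depth -2.3 lat -0.21 tail lat -0.17 under 24.4 F ax -0.86 lat 0.39 z -1.87 T [-0.02  0.01  0.06] w 0.267 vel 0.001
```

{"fn": "play_rows", "kwargs": {
  "deltas": [
    {"wx": 0, "wy": 0, "wz": 0, "x": 0.2, "y": 2, "z": 0.5, "fingers": 1},
    {"wx": 0, "wy": 0, "wz": 0, "x": 0.3, "y": 4, "z": 0.5, "fingers": 1},
    {"wx": 0, "wy": 0, "wz": 0, "x": 0.5, "y": 6, "z": 0.5, "fingers": 1},
    {"wx": 0, "wy": 0, "wz": 0, "x": 0.6, "y": 8, "z": 0.5, "fingers": 1},
    {"wx": 0, "wy": 0, "wz": 0, "x": 0.7, "y": 10, "z": 0.5, "fingers": 1},
    {"wx": 0, "wy": 0, "wz": 0, "x": 0.9, "y": 12, "z": 0.5, "fingers": 1},
    {"wx": 0, "wy": 0, "wz": 0, "x": 0.9, "y": 12, "z": 0.5, "fingers": 1}
  ]
}}

```text
time: 10.95
tool_pos: [0.4908, -0.1012, 0.0342]
tcp_rot: [1.256, 1.179, -1.256]
wrist_force: [1.1, -0.8, -1.1]
width: 0.272
```

```bash
python3 st.py
```

```text
t 10.95 tcp [ 490.8 -101.2   34.2] toolyaw 86.36 pitch -0.00 nose depth 9.8 lat -0.25 tail lat -0.19 under 24.9 F ax -0.67 lat 1.17 z -1.07 T [-0.08  0.04 -0.01] w 0.272 vel 0.004
```

{"fn": "play_rows", "kwargs": {
  "deltas": [
    {"wx": 0, "wy": 0, "wz": 0, "x": 0.2, "y": 2, "z": 0, "fingers": 1},
    {"wx": 0, "wy": 0, "wz": 0, "x": 0.3, "y": 4, "z": 0, "fingers": 1},
    {"wx": 0, "wy": 0, "wz": 0, "x": 0.5, "y": 6, "z": 0, "fingers": 1},
    {"wx": 0, "wy": 0, "wz": 0, "x": 0.6, "y": 8, "z": 0, "fingers": 1},
    {"wx": 0, "wy": 0, "wz": 0, "x": 0.7, "y": 10, "z": 0, "fingers": 1},
    {"wx": 0, "wy": 0, "wz": 0, "x": 0.7, "y": 10, "z": 0, "fingers": 1}
  ]
}}

```text
time: 11.7
tool_pos: [0.4914, -0.0912, 0.0342]
tcp_rot: [1.256, 1.179, -1.256]
wrist_force: [0.1, 0.7, -2.1]
width: 0.275
```

```bash
python3 st.py
```

```text
t 11.70 tcp [491.4 -91.2  34.2] toolyaw 86.36 pitch 0.00 nose depth 19.9 lat -0.34 tail lat -0.29 under 24.9 F ax 0.69 lat 0.03 z -2.13 T [0.05 0.02 0.01] w 0.275 vel 0.005
```

{"fn": "play_rows", "kwargs": {
  "deltas": [
    {"wx": 0, "wy": 0, "wz": 0, "x": 0.3, "y": 3, "z": 0, "fingers": 1},
    {"wx": 0, "wy": 0, "wz": 0, "x": 0.5, "y": 6, "z": 0, "fingers": 1},
    {"wx": 0, "wy": 0, "wz": 0, "x": 0.8, "y": 9, "z": 0, "fingers": 1},
    {"wx": 0, "wy": 0, "wz": 0, "x": 1.0, "y": 12, "z": 0, "fingers": 1},
    {"wx": 0, "wy": 0, "wz": 0, "x": 1.3, "y": 15, "z": 0, "fingers": 1},
    {"wx": 0, "wy": 0, "wz": 0, "x": 1.5, "y": 18, "z": 0, "fingers": 1},
    {"wx": 0, "wy": 0, "wz": 0, "x": 1.7, "y": 20, "z": 0, "fingers": 1},
    {"wx": 0, "wy": 0, "wz": 0, "x": 1.7, "y": 20, "z": 0, "fingers": 1}
  ]
}}

```text
time: 12.7
tool_pos: [0.4932, -0.0713, 0.0342]
tcp_rot: [1.256, 1.178, -1.256]
wrist_force: [-0.2, -0.3, -0.3]
width: 0.271
```

```bash
python3 st.py
```

```text
t 12.70 tcp [493.2 -71.3  34.2] toolyaw 86.36 pitch -0.00 nose depth 39.9 lat -0.10 tail lat -0.04 under 24.9 F ax -0.33 lat -0.14 z -0.32 T [-0.11 -0.01 -0.05] w 0.271 vel 0.003
```

{"fn": "play_rows", "kwargs": {
  "deltas": [
    {"wx": 0, "wy": 0, "wz": 0, "x": 0.2, "y": 3, "z": 0, "fingers": 1},
    {"wx": 0, "wy": 0, "wz": 0, "x": 0.4, "y": 6, "z": 0, "fingers": 1},
    {"wx": 0, "wy": 0, "wz": 0, "x": 0.7, "y": 9, "z": 0, "fingers": 1},
    {"wx": 0, "wy": 0, "wz": 0, "x": 0.9, "y": 12, "z": 0, "fingers": 1},
    {"wx": 0, "wy": 0, "wz": 0, "x": 1.1, "y": 15, "z": 0, "fingers": 1},
    {"wx": 0, "wy": 0, "wz": 0, "x": 1.4, "y": 18, "z": 0, "fingers": 1},
    {"wx": 0, "wy": 0, "wz": 0, "x": 1.7, "y": 22, "z": 0, "fingers": 1},
    {"wx": 0, "wy": 0, "wz": 0, "x": 1.7, "y": 22, "z": 0, "fingers": 1}
  ]
}}

```text
time: 13.7
tool_pos: [0.4949, -0.0491, 0.0342]
tcp_rot: [1.256, 1.179, -1.256]
wrist_force: [0.4, 0.3, -0.9]
width: 0.273
```

```bash
python3 st.py
```

```text
t 13.70 tcp [494.9 -49.1  34.2] toolyaw 86.38 pitch -0.00 nose depth 62.1 lat -0.11 tail lat -0.02 under 24.9 F ax 0.31 lat 0.36 z -0.88 T [-0.04  0.03  0.04] w 0.273 vel 0.004
```

{"fn": "play_rows", "kwargs": {
  "deltas": [
    {"wx": 0, "wy": 0, "wz": 0, "x": 0.1, "y": 1, "z": 0, "fingers": 1},
    {"wx": 0, "wy": 0, "wz": 0, "x": 0.2, "y": 2, "z": 0, "fingers": 1},
    {"wx": 0, "wy": 0, "wz": 0, "x": 0.2, "y": 3, "z": 0, "fingers": 1},
    {"wx": 0, "wy": 0, "wz": 0, "x": 0.3, "y": 4, "z": 0, "fingers": 1},
    {"wx": 0, "wy": 0, "wz": 0, "x": 0.3, "y": 4, "z": 0, "fingers": 1}
  ]
}}

```text
time: 14.32
tool_pos: [0.4952, -0.0453, 0.0342]
tcp_rot: [1.256, 1.178, -1.256]
wrist_force: [-0.8, -0.4, -1.7]
width: 0.275
```

{"fn": "play_rows", "kwargs": {
  "deltas": [
    {"wx": 0, "wy": 0, "wz": 0, "x": 0.1, "y": 0.7, "z": 0, "fingers": 1},
    {"wx": 0, "wy": 0, "wz": 0, "x": 0.1, "y": 1.4, "z": 0, "fingers": 1},
    {"wx": 0, "wy": 0, "wz": 0, "x": 0.2, "y": 2, "z": 0, "fingers": 1},
    {"wx": 0, "wy": 0, "wz": 0, "x": 0.2, "y": 2, "z": 0, "fingers": 1}
  ]
}}

```text
time: 14.82
tool_pos: [0.4954, -0.0433, 0.0342]
tcp_rot: [1.256, 1.178, -1.256]
wrist_force: [0.5, 0.8, -0.8]
width: 0.27
```

{"fn": "play_rows", "kwargs": {
  "deltas": [
    {"wx": 0, "wy": 0, "wz": 0, "x": 0.1, "y": 0.7, "z": 0, "fingers": 1},
    {"wx": 0, "wy": 0, "wz": 0, "x": 0.1, "y": 1.4, "z": 0, "fingers": 1},
    {"wx": 0, "wy": 0, "wz": 0, "x": 0.2, "y": 2, "z": 0, "fingers": 1},
    {"wx": 0, "wy": 0, "wz": 0, "x": 0.2, "y": 2, "z": 0, "fingers": 1}
  ]
}}

```text
time: 15.32
tool_pos: [0.4955, -0.0415, 0.0342]
tcp_rot: [1.256, 1.178, -1.256]
wrist_force: [-0.7, -2.1, -1.2]
width: 0.271
```

```bash
python3 st.py
```

```text
t 15.32 tcp [495.5 -41.5  34.2] toolyaw 86.36 pitch -0.01 nose depth 69.8 lat 0.03 tail lat 0.08 under 24.9 F ax -2.16 lat -0.56 z -1.20 T [-0.15  0.03  0.02] w 0.271 vel 0.002
```

{"fn": "play_rows", "kwargs": {
  "deltas": [
    {"wx": 0, "wy": 0, "wz": 0, "x": 0, "y": 0.5, "z": 0, "fingers": 1},
    {"wx": 0, "wy": 0, "wz": 0, "x": 0.1, "y": 1, "z": 0, "fingers": 1},
    {"wx": 0, "wy": 0, "wz": 0, "x": 0.1, "y": 1, "z": 0, "fingers": 1}
  ]
}}

```text
time: 15.7
tool_pos: [0.4956, -0.0406, 0.0342]
tcp_rot: [1.256, 1.178, -1.256]
wrist_force: [0.5, -2.8, -0.6]
width: 0.273
```

{"fn": "play_rows", "kwargs": {
  "deltas": [
    {"wx": 0, "wy": 0, "wz": 0, "x": 0, "y": 0.5, "z": 0, "fingers": 1},
    {"wx": 0, "wy": 0, "wz": 0, "x": 0.1, "y": 1, "z": 0, "fingers": 1},
    {"wx": 0, "wy": 0, "wz": 0, "x": 0.1, "y": 1, "z": 0, "fingers": 1}
  ]
}}

```text
time: 16.08
tool_pos: [0.4957, -0.0396, 0.0342]
tcp_rot: [1.256, 1.178, -1.256]
wrist_force: [-0.6, -5.4, -1.3]
width: 0.275
```

```bash
python3 st.py
```

```text
t 16.07 tcp [495.7 -39.6  34.2] toolyaw 86.36 pitch -0.02 nose depth 71.7 lat 0.06 tail lat 0.11 under 24.9 F ax -5.44 lat -0.16 z -1.26 T [-0.74  0.12 -0.  ] w 0.275 vel 0.003
```

{"fn": "play_rows", "kwargs": {
  "deltas": [
    {"wx": 0, "wy": 0, "wz": 0, "x": 0, "y": 0.5, "z": 0, "fingers": 1},
    {"wx": 0, "wy": 0, "wz": 0, "x": 0.1, "y": 1, "z": 0, "fingers": 1},
    {"wx": 0, "wy": 0, "wz": 0, "x": 0.1, "y": 1, "z": 0, "fingers": 1},
    {"wx": 0, "wy": 0, "wz": 0, "x": 0.1, "y": 1, "z": 0, "fingers": 1}
  ]
}}

```text
time: 16.58
tool_pos: [0.4958, -0.0388, 0.0342]
tcp_rot: [1.255, 1.178, -1.256]
wrist_force: [-1.0, -6.8, -0.6]
width: 0.268
```

```bash
python3 st.py
```

```text
t 16.57 tcp [495.8 -38.8  34.2] toolyaw 86.37 pitch -0.04 nose depth 72.4 lat 0.06 tail lat 0.14 under 24.9 F ax -6.84 lat -0.47 z -0.64 T [-0.93  0.13  0.07] w 0.268 vel 0.002
```

{"fn": "play_rows", "kwargs": {
  "deltas": [
    {"wx": 0, "wy": 0, "wz": 0, "x": 0, "y": 0.3, "z": 0, "fingers": 1},
    {"wx": 0, "wy": 0, "wz": 0, "x": 0, "y": 0.3, "z": 0, "fingers": 1},
    {"wx": 0, "wy": 0, "wz": 0, "x": 0, "y": 0.3, "z": 0, "fingers": 1},
    {"wx": 0, "wy": 0, "wz": 0, "x": 0, "y": 0.3, "z": 0, "fingers": 1},
    {"wx": 0, "wy": 0, "wz": 0, "x": 0, "y": 0.3, "z": 0, "fingers": 1},
    {"wx": 0, "wy": 0, "wz": 0, "x": 0, "y": 0.3, "z": 0, "fingers": 1},
    {"wx": 0, "wy": 0, "wz": 0, "x": 0, "y": 0.3, "z": 0, "fingers": 1},
    {"wx": 0, "wy": 0, "wz": 0, "x": 0, "y": 0.3, "z": 0, "fingers": 1}
  ]
}}

```text
time: 17.58
tool_pos: [0.4958, -0.0386, 0.0342]
tcp_rot: [1.255, 1.178, -1.256]
wrist_force: [-1.3, -6.7, -1.1]
width: 0.277
```

```bash
python3 st.py; python3 -c "
from h import *
snap('wrist','w9')"
```

```text
t 17.57 tcp [495.8 -38.6  34.2] toolyaw 86.37 pitch -0.05 nose depth 72.7 lat 0.08 tail lat 0.16 under 24.9 F ax -6.79 lat -0.79 z -1.13 T [-1.04  0.14 -0.  ] w 0.277 vel 0.002
```

View pics/w9.png

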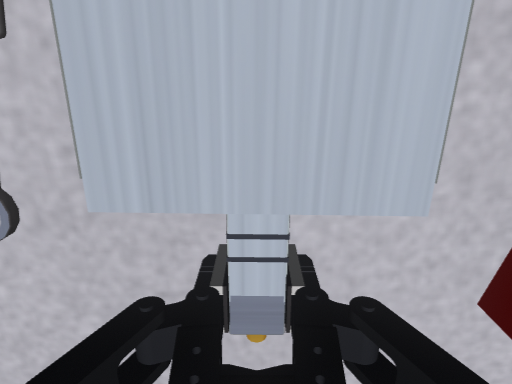

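It held about 6.8 N for over 1 s on the springy ramp of roughly 2 N/mm, at a depth of about 72.5 mm. That means home. The picture shows the bar square in the module front, with no slip in the grip (stub still at (256,338)). Next I'll ease off the spring, settle and release.

{"fn": "play_rows", "kwargs": {
  "deltas": [
    {"wx": 0, "wy": 0, "wz": 0, "x": 0, "y": -0.6, "z": -0.2, "fingers": 1},
    {"wx": 0, "wy": 0, "wz": 0, "x": -0.1, "y": -1.2, "z": -0.4, "fingers": 1},
    {"wx": 0, "wy": 0, "wz": 0, "x": -0.1, "y": -1.8, "z": -0.6, "fingers": 1},
    {"wx": 0, "wy": 0, "wz": 0, "x": -0.1, "y": -1.8, "z": -0.6, "fingers": 1},
    {"wx": 0, "wy": 0, "wz": 0, "x": -0.1, "y": -1.8, "z": -0.6, "fingers": 1}
  ],
  "grip_force": 50
}}

```text
time: 18.25
tool_pos: [0.4958, -0.0398, 0.0336]
tcp_rot: [1.256, 1.178, -1.256]
wrist_force: [-1.7, -4.3, -1.0]
width: 0.274
```

```bash
python3 st.py
```

```text
t 18.25 tcp [495.8 -39.8  33.6] toolyaw 86.35 pitch 0.00 nose depth 71.4 lat 0.13 tail lat 0.17 under 24.3 F ax -4.38 lat -1.39 z -1.02 T [-0.53  0.19  0.05] w 0.274 vel 0.001
```

{"fn": "play_rows", "kwargs": {
  "deltas": [
    {"wx": 0, "wy": 0, "wz": 0, "x": -0.2, "y": -0.5, "z": -0.1, "fingers": 1},
    {"wx": 0, "wy": 0, "wz": 0, "x": -0.3, "y": -1, "z": -0.2, "fingers": 1},
    {"wx": 0, "wy": 0, "wz": 0, "x": -0.3, "y": -1, "z": -0.2, "fingers": 1},
    {"wx": 0, "wy": 0, "wz": 0, "x": -0.3, "y": -1, "z": -0.2, "fingers": 1}
  ],
  "grip_force": 20
}}

```text
time: 18.75
tool_pos: [0.4956, -0.0408, 0.0334]
tcp_rot: [1.256, 1.178, -1.256]
wrist_force: [0.6, -2.0, -0.7]
width: 0.273
```

```bash
python3 st.py
```

```text
t 18.75 tcp [495.6 -40.8  33.4] toolyaw 86.34 pitch 0.01 nose depth 70.5 lat 0.13 tail lat 0.13 under 24.1 F ax -1.97 lat 0.76 z -0.68 T [-0.28  0.05  0.03] w 0.273 vel 0.002
```

{"fn": "play_rows", "kwargs": {
  "deltas": [
    {"wx": 0, "wy": 0, "wz": 0, "x": 0, "y": 0, "z": 0, "fingers": 0.4},
    {"wx": 0, "wy": 0, "wz": 0, "x": 0, "y": 0, "z": 0, "fingers": 0.35},
    {"wx": 0, "wy": 0, "wz": 0, "x": 0, "y": 0, "z": 0, "fingers": 0.25},
    {"wx": 0, "wy": 0, "wz": 0, "x": 0, "y": 0, "z": 0, "fingers": 0},
    {"wx": 0, "wy": 0, "wz": 0, "x": 0, "y": 0, "z": 0, "fingers": -0.2},
    {"wx": 0, "wy": 0, "wz": 0, "x": 0, "y": 0, "z": 0, "fingers": -0.2},
    {"wx": 0, "wy": 0, "wz": 0, "x": 0, "y": 0, "z": 0, "fingers": -0.2}
  ]
}}

```text
time: 19.62
tool_pos: [0.4955, -0.0409, 0.0334]
tcp_rot: [1.256, 1.178, -1.256]
wrist_force: [0.3, -0.1, 0.3]
width: 0.599
```

```bash
python3 st.py; python3 -c "
from h import *
c=snap('wrist','w10'); print(c['state']['tool_pos'])"
```

```text
t 19.62 tcp [495.5 -40.9  33.4] toolyaw 86.35 pitch 0.00 nose depth 70.4 lat -0.08 tail lat -0.06 under 24.1 F ax -0.06 lat 0.32 z 0.31 T [-0.01 -0.02 -0.05] w 0.599 vel 0.001
[ 0.4954505  -0.04087307  0.03337832]
```

View pics/w10.png

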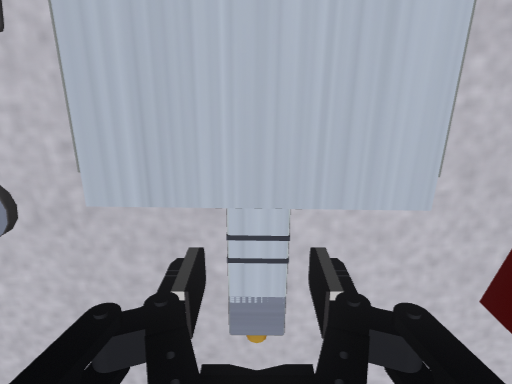

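The cartridge stayed put when released: bands at rows 238 and 260, stub at 338, and force back to zero. Next is the lever. I'll rise straight up, turn so the jaws open along the diagonal, and hover over the peg at about (457,100) mm with a small gap set.

{"fn": "play_rows", "kwargs": {
  "deltas": [
    {"wx": 0, "wy": 0, "wz": 0, "x": 0, "y": 0, "z": 10, "fingers": -0.2},
    {"wx": 0, "wy": 0, "wz": 0, "x": 0, "y": 0, "z": 40, "fingers": -0.2},
    {"wx": 0, "wy": 0, "wz": 0, "x": 0, "y": 0, "z": 80, "fingers": -0.2},
    {"wx": 0, "wy": 0, "wz": 5, "x": 0, "y": 0, "z": 120, "fingers": 0},
    {"wx": 0, "wy": 0, "wz": 14, "x": -8, "y": 30, "z": 138, "fingers": 0.2},
    {"wx": 0, "wy": 0, "wz": 23, "x": -18, "y": 65, "z": 138, "fingers": 0.4},
    {"wx": 0, "wy": 0, "wz": 32, "x": -28, "y": 100, "z": 138, "fingers": 0.4},
    {"wx": 0, "wy": 0, "wz": 41, "x": -36, "y": 130, "z": 138, "fingers": 0.4},
    {"wx": 0, "wy": 0, "wz": 49, "x": -38.5, "y": 141, "z": 138, "fingers": 0.4},
    {"wx": 0, "wy": 0, "wz": 49, "x": -38.5, "y": 141, "z": 138, "fingers": 0.4},
    {"wx": 0, "wy": 0, "wz": 49, "x": -38.5, "y": 141, "z": 138, "fingers": 0.4},
    {"wx": 0, "wy": 0, "wz": 49, "x": -38.5, "y": 141, "z": 138, "fingers": 0.4}
  ]
}}

```text
time: 21.18
tool_pos: [0.4571, 0.0995, 0.1715]
tcp_rot: [0.611, 1.483, -0.611]
wrist_force: [0.1, -0.9, 0.4]
width: 0.3
```

```bash
python3 st.py; python3 -c "
from h import *
c=snap('wrist','w11'); print(c['state']['tool_pos'])"
```

```text
t 21.18 tcp [457.1  99.5 171.5] toolyaw 135.23 pitch -0.01 nose depth 167.2 lat -138.14 tail lat -36.42 under 162.2 F ax -0.90 lat 0.14 z 0.43 T [ 0.   -0.05 -0.01] w 0.300 vel 0.005
[0.45714254 0.09953447 0.17150665]
```

View pics/w11.png

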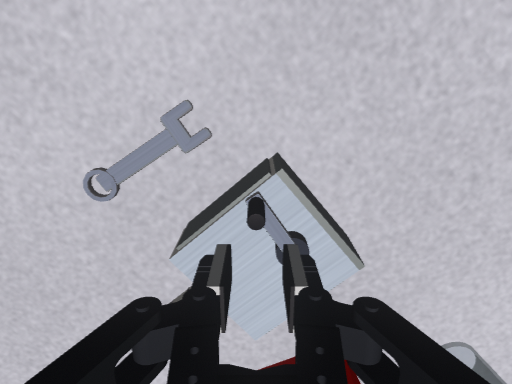

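Run:
```python
from h import *
c=load('w11'); g=cv2.cvtColor(c['frame'],cv2.COLOR_RGB2GRAY)
M=(g[185:240,235:275]<70).astype(np.uint8); v,u=np.where(M); print(u.min()+235,u.max()+235,v.min()+185,v.max()+185)
P=cloud(c); q=P[185:240,235:275][(P[185:240,235:275,2]>.1)&(P[185:240,235:275,2]<.108)]; print('top',q.mean(0),len(q),np.ptp(q,0))
print(onplane(c,[[256,221]],.104))
```

```text
235 274 185 229
top [0.45608465 0.10125489 0.10398904] 281 [0.01176508 0.01149323 0.00596511]
[[0.45681082 0.1010661  0.104     ]]
```

The peg top is at (256,221), world (456,101), centred between the pads. Now I'll descend over it.

{"fn": "play_rows", "kwargs": {
  "deltas": [
    {"wx": 0, "wy": 0, "wz": 0, "x": -0.8, "y": 1.6, "z": -25, "fingers": 0.4},
    {"wx": 0, "wy": 0, "wz": 0, "x": -0.8, "y": 1.6, "z": -45, "fingers": 0.4},
    {"wx": 0, "wy": 0, "wz": 0, "x": -0.8, "y": 1.6, "z": -60, "fingers": 0.4},
    {"wx": 0, "wy": 0, "wz": 0, "x": -0.8, "y": 1.6, "z": -69, "fingers": 0.4},
    {"wx": 0, "wy": 0, "wz": 0, "x": -0.8, "y": 1.6, "z": -69, "fingers": 0.4},
    {"wx": 0, "wy": 0, "wz": 0, "x": -0.8, "y": 1.6, "z": -69, "fingers": 0.5},
    {"wx": 0, "wy": 0, "wz": 0, "x": -0.8, "y": 1.6, "z": -69, "fingers": 0.5}
  ]
}}

```text
time: 22.1
tool_pos: [0.4568, 0.1018, 0.1032]
tcp_rot: [0.61, 1.482, -0.608]
wrist_force: [0.3, 0.6, -0.7]
width: 0.25
```

```bash
python3 st.py; python3 -c "
from h import *
c=snap('wrist','w12'); print(c['state']['tool_pos'])"
```

```text
t 22.10 tcp [456.8 101.8 103.2] toolyaw 135.35 pitch -0.05 nose depth 169.3 lat -138.80 tail lat -36.89 under 93.9 F ax 0.63 lat 0.23 z -0.69 T [-0.02  0.02 -0.02] w 0.250 vel 0.004
[0.45681663 0.10184865 0.10315684]
```

View pics/w12.png

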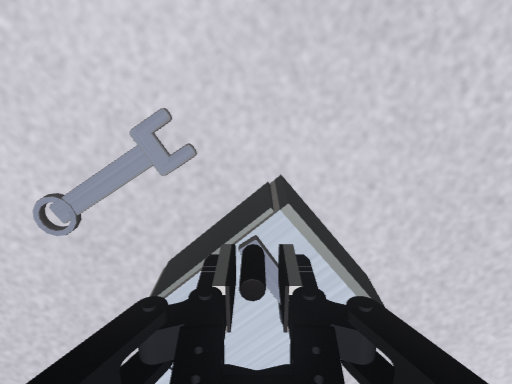

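The peg (253,287) sits between the pads. I'll follow the arc round the pivot, half first.

{"fn": "play_rows", "kwargs": {
  "deltas": [
    {"wx": 0, "wy": 0, "wz": 0, "x": 2, "y": 3, "z": 0, "fingers": 0.5},
    {"wx": 0, "wy": 0, "wz": 0, "x": 4, "y": 6.5, "z": 0, "fingers": 0.5},
    {"wx": 0, "wy": 0, "wz": 0, "x": 5.4, "y": 10.5, "z": 0, "fingers": 0.5},
    {"wx": 0, "wy": 0, "wz": 0, "x": 7, "y": 14.7, "z": 0, "fingers": 0.5},
    {"wx": 0, "wy": 0, "wz": 0, "x": 9, "y": 18.5, "z": 0, "fingers": 0.5},
    {"wx": 0, "wy": 0, "wz": 0, "x": 11.2, "y": 22.3, "z": 0, "fingers": 0.5},
    {"wx": 0, "wy": 0, "wz": 0, "x": 14, "y": 25.8, "z": 0, "fingers": 0.5},
    {"wx": 0, "wy": 0, "wz": 0, "x": 16.8, "y": 29, "z": 0, "fingers": 0.5},
    {"wx": 0, "wy": 0, "wz": 0, "x": 20, "y": 32, "z": 0, "fingers": 0.5},
    {"wx": 0, "wy": 0, "wz": 0, "x": 23.5, "y": 34.6, "z": 0, "fingers": 0.5}
  ]
}}

```text
time: 23.4
tool_pos: [0.4802, 0.1366, 0.1026]
tcp_rot: [0.609, 1.483, -0.609]
wrist_force: [-2.1, -0.6, 0.1]
width: 0.25
```

```bash
python3 st.py; python3 -c "
from h import *
c=snap('wrist','w13'); print(c['state']['tool_pos'])"
```

```text
t 23.40 tcp [480.2 136.6 102.6] toolyaw 135.35 pitch -0.02 nose depth 205.7 lat -118.10 tail lat -16.19 under 93.3 F ax -0.76 lat -2.09 z 0.07 T [-0.1   0.38 -0.02] w 0.250 vel 0.066
[0.48019308 0.13657003 0.10257627]
```

View pics/w13.png

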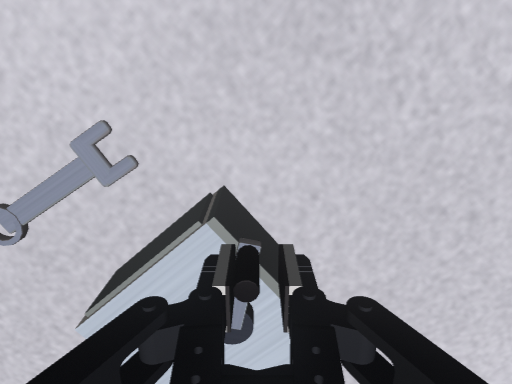

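{"fn": "play_rows", "kwargs": {
  "deltas": [
    {"wx": 0, "wy": 0, "wz": 0, "x": 3.7, "y": 2.2, "z": 0, "fingers": 0.5},
    {"wx": 0, "wy": 0, "wz": 0, "x": 7.7, "y": 4.1, "z": 0, "fingers": 0.5},
    {"wx": 0, "wy": 0, "wz": 0, "x": 11.8, "y": 5.8, "z": 0, "fingers": 0.5},
    {"wx": 0, "wy": 0, "wz": 0, "x": 15.9, "y": 7.1, "z": 0, "fingers": 0.5},
    {"wx": 0, "wy": 0, "wz": 0, "x": 20, "y": 8, "z": 0, "fingers": 0.5},
    {"wx": 0, "wy": 0, "wz": 0, "x": 24, "y": 8.6, "z": 0, "fingers": 0.5},
    {"wx": 0, "wy": 0, "wz": 0, "x": 26.5, "y": 8.7, "z": 0, "fingers": 0.5},
    {"wx": 0, "wy": 0, "wz": 0, "x": 26.5, "y": 8.7, "z": 0, "fingers": 0.5}
  ]
}}

```text
time: 24.45
tool_pos: [0.5068, 0.1451, 0.1025]
tcp_rot: [0.61, 1.483, -0.609]
wrist_force: [0.3, -0.0, -0.1]
width: 0.251
```

```bash
python3 st.py
```

```text
t 24.45 tcp [506.8 145.1 102.5] toolyaw 135.35 pitch -0.04 nose depth 216.2 lat -92.24 tail lat 9.66 under 93.2 F ax 0.02 lat 0.33 z -0.11 T [-0.04  0.08  0.01] w 0.251 vel 0.005
```

Now I'll step in +x gently until the end stop pushes back.

{"fn": "play_rows", "kwargs": {
  "deltas": [
    {"wx": 0, "wy": 0, "wz": 0, "x": 1, "y": 0, "z": 0, "fingers": 0.5},
    {"wx": 0, "wy": 0, "wz": 0, "x": 2, "y": 0, "z": 0, "fingers": 0.5},
    {"wx": 0, "wy": 0, "wz": 0, "x": 2, "y": 0, "z": 0, "fingers": 0.5}
  ]
}}

```text
time: 24.82
tool_pos: [0.508, 0.145, 0.1024]
tcp_rot: [0.609, 1.484, -0.609]
wrist_force: [-3.2, -1.0, 0.3]
width: 0.251
```

{"fn": "play_rows", "kwargs": {
  "deltas": [
    {"wx": 0, "wy": 0, "wz": 0, "x": 1, "y": 0, "z": 0, "fingers": 0.5},
    {"wx": 0, "wy": 0, "wz": 0, "x": 1.5, "y": 0, "z": 0, "fingers": 0.5},
    {"wx": 0, "wy": 0, "wz": 0, "x": 1.5, "y": 0, "z": 0, "fingers": 0.5}
  ]
}}

```text
time: 25.2
tool_pos: [0.5085, 0.1447, 0.102]
tcp_rot: [0.608, 1.486, -0.611]
wrist_force: [-4.4, -1.8, 2.1]
width: 0.251
```

```bash
python3 st.py;  python3 -c "
from h import *
c=snap('wrist','w14'); print(c['state']['tool_pos'])"
```

```text
t 25.20 tcp [508.5 144.7 102. ] toolyaw 135.35 pitch 0.08 nose depth 215.9 lat -90.48 tail lat 11.42 under 92.7 F ax -2.16 lat -4.26 z 2.09 T [-0.3   0.84 -0.05] w 0.251 vel 0.003
[0.50849027 0.14465252 0.10204033]
```

View pics/w14.png

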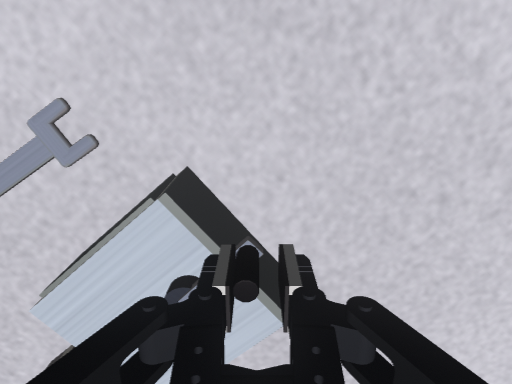

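{"fn": "play_rows", "kwargs": {
  "deltas": [
    {"wx": 0, "wy": 0, "wz": 0, "x": 1, "y": 0, "z": 0, "fingers": 0.5},
    {"wx": 0, "wy": 0, "wz": 0, "x": 2, "y": 0, "z": 0, "fingers": 0.5},
    {"wx": 0, "wy": 0, "wz": 0, "x": 3, "y": 0, "z": 0, "fingers": 0.5},
    {"wx": 0, "wy": 0, "wz": 0, "x": 3, "y": 0, "z": 0, "fingers": 0.5},
    {"wx": 0, "wy": 0, "wz": 0, "x": 3, "y": 0, "z": 0, "fingers": 0.5}
  ]
}}

```text
time: 25.88
tool_pos: [0.5095, 0.144, 0.1014]
tcp_rot: [0.606, 1.489, -0.613]
wrist_force: [-9.2, -3.2, 5.3]
width: 0.251
```

```bash
python3 st.py
```

```text
t 25.88 tcp [509.5 144.  101.4] toolyaw 135.35 pitch 0.20 nose depth 215.4 lat -89.47 tail lat 12.45 under 92.1 F ax -3.90 lat -8.96 z 5.33 T [-0.6   1.57 -0.07] w 0.251 vel 0.003
```

Force climbs stiffly (9 N) with no travel, and the peg is at about x 506, as predicted for 1.5 rad. That is the end stop. I'll back off within the gap and rise.

{"fn": "play_rows", "kwargs": {
  "deltas": [
    {"wx": 0, "wy": 0, "wz": 0, "x": -3, "y": 0, "z": 0, "fingers": 0.5},
    {"wx": 0, "wy": 0, "wz": 0, "x": -6, "y": -1, "z": 0, "fingers": 0.5},
    {"wx": 0, "wy": 0, "wz": 0, "x": -7, "y": -1.5, "z": 0, "fingers": 0.4},
    {"wx": 0, "wy": 0, "wz": 0, "x": -7, "y": -1.5, "z": 0, "fingers": 0.4},
    {"wx": 0, "wy": 0, "wz": 0, "x": -7, "y": -1.5, "z": 0, "fingers": 0.4}
  ]
}}

```text
time: 26.5
tool_pos: [0.5061, 0.1437, 0.1027]
tcp_rot: [0.61, 1.483, -0.609]
wrist_force: [0.3, -0.0, 0.3]
width: 0.303
```

```bash
python3 st.py;  python3 -c "
from h import *
c=snap('wrist','w15'); print(c['state']['tool_pos'])"
```

```text
t 26.50 tcp [506.1 143.7 102.7] toolyaw 135.35 pitch -0.02 nose depth 214.8 lat -92.78 tail lat 9.12 under 93.4 F ax 0.01 lat 0.29 z 0.33 T [-0.02  0.03 -0.05] w 0.303 vel 0.003
[0.50611394 0.14371198 0.1026631 ]
```

View pics/w15.png

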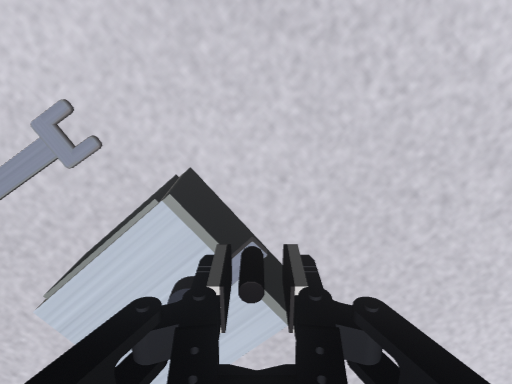

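The peg (252,285) is free between the pads. Next I'll lift away and turn back to view both the lever and the cartridge.

{"fn": "play_rows", "kwargs": {
  "deltas": [
    {"wx": 0, "wy": 0, "wz": 0, "x": 0, "y": 0, "z": 20, "fingers": 0.4},
    {"wx": 0, "wy": 0, "wz": 0, "x": 0, "y": 0, "z": 50, "fingers": 0.4},
    {"wx": 0, "wy": 0, "wz": 0, "x": 0, "y": 0, "z": 90, "fingers": 0.4},
    {"wx": 0, "wy": 0, "wz": -10, "x": 0, "y": -20, "z": 130, "fingers": 0.2},
    {"wx": 0, "wy": 0, "wz": -20, "x": 0, "y": -40, "z": 170, "fingers": 0},
    {"wx": 0, "wy": 0, "wz": -30, "x": 0, "y": -60, "z": 180, "fingers": 0},
    {"wx": 0, "wy": 0, "wz": -40, "x": 0, "y": -80, "z": 180, "fingers": 0},
    {"wx": 0, "wy": 0, "wz": -49, "x": 0, "y": -80, "z": 180, "fingers": 0},
    {"wx": 0, "wy": 0, "wz": -49, "x": 0, "y": -80, "z": 180, "fingers": 0},
    {"wx": 0, "wy": 0, "wz": -49, "x": 0, "y": -80, "z": 180, "fingers": 0},
    {"wx": 0, "wy": 0, "wz": -49, "x": 0, "y": -80, "z": 180, "fingers": 0}
  ]
}}

```text
time: 27.92
tool_pos: [0.5056, 0.0638, 0.2823]
tcp_rot: [1.255, 1.179, -1.255]
wrist_force: [0.1, 0.7, -0.5]
width: 0.5
```

Run:
```python
from h import *
c=snap('wrist','w16'); print(c['state']['time'],c['state']['tool_pos'],c['state']['wrist_force'])
snap('scene','s16'); snap('top','t16')
```

```text
27.925 [0.50563863 0.06379257 0.28226858] [ 0.05339899  0.74565104 -0.52746542]
```

View pics/w16.png

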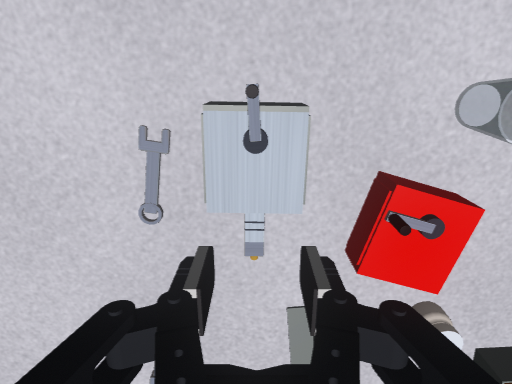

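View pics/s16.png

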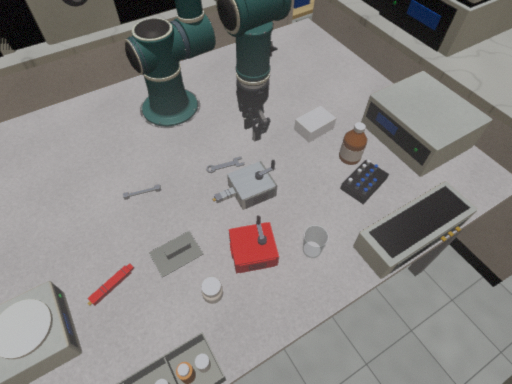

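The lever points away from the mouth, with its peg at (252,91) and hub at (256,140). The cartridge is in the bay with its tail at (254,250), and the other things look unmoved. I'll check the numbers.

Run:
```python
from h import *
c=load('w16'); P=cloud(c)
S=P[75:100,240:265]; q=S[(S[...,2]>.1)&(S[...,2]<.11)].mean(0); hb=onplane(c,[[255.7,140.3]],.071)[0]
print('peg',q,'hub',hb)
for n,h in (('meas',hb[:2]),('geom',np.array([.5058,.0922]))): a=np.degrees(np.arctan2(*(q[:2]-h)[::-1])); print(n,a,'lock rad',np.radians(175.7-a))
x,y,z=P[...,0],P[...,1],P[...,2]
M=(z>.03)&(z<.052)&(abs(x-.495)<.02)&(y<0.004)&(y>-.08); v,u=np.where(M); print(v.min(),v.max())
# tail top corner: last row of wide mask
rows=[(r,(M[r]).sum()) for r in range(v.min(),v.max()+1)]; print(rows[-14:])
wide=max(r for r,n in rows if n>14); t=onplane(c,[[254,wide+.5]],.042)[0]; d=np.array([np.cos(np.radians(85.7)),np.sin(np.radians(85.7))])
print('tail',t,'outside mm',(np.array([.4995,.007])-t[:2])@d*1000, 'lat',(t[:2]*1000-[499.5,7])@[d[1],-d[0]], 'z',np.median(z[M]))
a=load('top0')['frame'].astype(int);b=load('t16')['frame'].astype(int); cv2.imwrite('pics/td.png',np.clip(np.abs(a-b)*3,0,255).astype(np.uint8))
```

```text
peg [0.50635244 0.14181893 0.10435589] hub [0.50680149 0.09245531 0.071     ]
meas 90.52119244663133 lock rad 1.4866506447288987
geom 89.36211036249556 lock rad 1.506880443397946
213 259
[(246, np.int64(19)), (247, np.int64(19)), (248, np.int64(19)), (249, np.int64(19)), (250, np.int64(19)), (251, np.int64(20)), (252, np.int64(19)), (253, np.int64(19)), (254, np.int64(19)), (255, np.int64(18)), (256, np.int64(8)), (257, np.int64(8)), (258, np.int64(8)), (259, np.int64(6))]
tail [ 0.49510546 -0.0580274   0.042     ] outside mm 65.17385540028937 lat 0.493497300212921 z 0.04209664846096817
```

View pics/td.png

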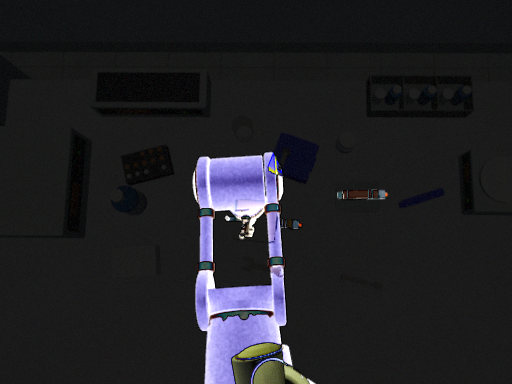

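The difference image shows only the arm, the cartridge and the lever changed. Depth (69.8 mm) matches the felt stop, and the lock reads about 1.5 rad. I'll hand it in.

```bash
python3 -c "
from h import *
print(finish_job())"
```

```text
the job is handed in; nothing more can be done
None
```

The cartridge is in the grey bay against the sprung stop and the locking lever is swung to its end stop. The job was handed in at about 28 s, with the arm clear.

- **Cartridge:** I took it from the cradle by its tail and slid it in straight. The force rose at about 2 N/mm and I held a steady 6.8 N for about 1 s at roughly 72.5 mm depth. I then eased to about 2 N and released.
- **Lever:** I carried the peg round its arc until the push climbed to about 9 N with almost no further travel, then backed off and lifted clear.

**Last checks:**
- 65 mm of the cartridge stands outside, so the nose is about 69.8 mm deep. The force began to rise at about 69.5 mm, so it rests on the stop, although a camera cannot tell a light touch from a gap under about 1 mm.
- The lock angle measured 1.49 rad from the hub seen in the image and 1.51 rad from the module's geometry, against 1.5.
- The before-and-after top view showed only the arm, cartridge and lever changed.

**Failures and disagreements:**
- The first move call was refused because keys were missing from the rows.
- Before entry, the wrist camera showed a 1.5 mm lateral offset and the top camera about 0.6 mm. I corrected by 1.2 mm, and it went in without binding.

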